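# Hang the electrode-clamp pail on the snap hook

### The job

Put away the steel pail with the two electrode clamps: while it stays standing where it is, swing its wire bail up from flat to upright, then hang the pail by the bail on the pole's snap hook, pressing the bail down past the red spring keeper until its middle kink is fully home in the bottom of the hook and the keeper has sprung shut over it. The hook is only clamped on, so feel for it, do not force it, and let go only once the hook bears the pail: it must not drop onto the hook. Do not tip the pail, and leave the wand, the carton and the gel bottle alone.

Things in the scene. Friction and masses are not known exactly. Their poses are not given: they have to be found in the camera images.
- pail: Open steel pail, 95 mm tall, outside diameter 126 mm at the rim, 100 mm at the foot, 3 mm wall and floor, 0.30 to 0.50 kg plus 0.06 kg of clamps. Origin: centre of its underside, z up. At the start its bail lies towards the pail's own -x.
- bail_hinge (a point): Middle of the bail's hinge axis, which runs along the pail's own y, 87 mm above the pail's underside; ears at y = +-68 mm. The bail is one round dark steel wire of 5 mm diameter, 0.04 kg; the flat bail's outer wire stands 36 mm clear of the rim.
- bail (a joint): Angle of the bail: 0 = flat, level towards the pail's -x on its ear stops; 1.571 = upright; 3.14 = flat on the other side. Starts at 0 to 0.25. The ears rub a little (0.04 N m), about enough to hold the bail where it is left.
- bail_mid (a point): Centre of the wire at the middle of the bail, 108 mm from the hinge axis: an outward kink (10 mm wide inside its flat crown, its flanks sloping 6 mm down to the straight wire by 14 mm to either side) for the hook to sit in.
- shoulder_a (a point): Centre of the wire on the bail's straight top, on the pail's +y side, 34 mm from the bail's middle, 102 mm from the hinge axis: a place to pinch the bail clear of the hook. The wire is straight, parallel to the pail's y, from 14 to 50 mm from the middle.
- shoulder_b (a point): The same on the pail's -y side.
- stand: Accessory pole fixed to the table: grey foot 128 mm across and 16 mm high, 22 mm pole, steel snap hook clamped to the pole at a height that is not reported. Origin: on the table 50 mm in front of the hook. In its own frame the hook's middle is at x = +50 mm, y = 0, the pole at x = +165 mm; the hook reaches out from the pole to -x, and a hung bail wire lies across it, along y.
- pole_top (a point): Top centre of the pole, 315 mm above the table. The hook's black clamp block (40 mm along x, 36 mm wide, knob out to y = +50 mm) grips the pole, level with the hook, and stays put under forces up to 20 N; an 8 mm shank joins it to the U's rear bar.
- hook_low (a point): Point in the hook's middle, 224 mm above the table: the LOWEST place the top of the hook's bottom can have. Each time the hook is clamped 0 to 30 mm higher; feel or look for it. Axes as the stand's. Hook: 8 mm bar bent to a U in the stand's x-z plane, open upward; from this point, bars at x = -17 mm (tip) and +17 mm (rear, 36 mm tall), 26 mm clear; bottom level for |x| < 8 mm.
- keeper (a joint): Red spring keeper across the U: 4 mm bar, hinged 15 mm behind the hook's middle, its top 30 mm above the hook's bottom (the tip bar ends 40 mm above it, flared 4 mm outward). 0 = shut; grows to 1.15 as pressed inward; 0.02 N m + 0.38 N m/rad. A wire pressed down 5 mm in front of the middle slips past near 0.72 rad, 20 mm down, at 9 to 16 N in all; it then shuts, with under 10 mm to go.
- clamp_yellow: Yellow limb-electrode clamp, 66 x 18 x 20 mm, 0.03 kg, lying loose in the pail. Origin: centre of its underside.
- clamp_green: The same in green.
- wand: Blue telemetry wand, 85 x 56 x 25 mm, lying loose on the table. Origin: centre of its underside. Leave alone.
- electrode_box: Small carton, 72 x 50 x 38 mm, on the table. Origin: centre of its underside. Leave alone.
- gel_bottle: White gel bottle with blue cap, 48 mm diameter, 150 mm tall, standing on the table. Origin: centre of its underside. Leave alone.
There are look-alikes about, which are no part of the job. Of the things that look like the pail, the middle-sized one is meant.

How it is judged:
By the outcome, as a careful person would: the job done as asked, in the order asked, and still so for the second after the job is handed in, with the robot touching nothing.
It also fails if it takes over 72 s, if anything falls off the work surface, if the arm or the gripper's body presses on something with over 40 N, if the wrist force passes 120 N, or if a joint passes its speed limit or range.

### The arm

A 6-joint arm with a two-finger parallel gripper is mounted at the origin on the work surface. World frame = base frame: x ahead of the robot, y to its left, z up, the work surface at z = 0. Lengths are in m, angles in rad, forces in N, time in s.
With the tool pointing down it reaches from about 0.35 to 0.85 m from the base axis. Payload 8.1 kg.
Tool frame: the origin (TCP) lies at the very end of the fingers, on their centre line; the grasp point (between the pads) lies 19 mm behind it (grasp_offset is the distance from the TCP to the grasp point, in m); z points along the fingers, y is the direction in which the jaws open and shut (so a half turn about z gives the same grasp; the last joint's range is limited). The gripper opens to 93 mm and grips with 3 to 60 N. Pads are 15 mm wide; open, the fingers measure 128 mm over their backs; the gripper's body (75 mm by 188 mm) begins 65 mm behind the grasp point.
Start: joints at [-1.377, 0.13, 1.488, -0, 1.523, -0.085], TCP at [0.165, -0.577, 0.219] pointing down, gripper open.
Joint ranges: [-2.96, 2.96], [-0.89, 2.26], [0.02, 2.5], [-1.34, 4.48], [0, 2.73], [-2.66, 2.66]. Speed limits (rad/s): [2.39, 2.39, 2.79, 3.14, 3.14, 3.14].

### API

Orientations are given as a rotation vector (axis times angle).
In Python, from plant import read_state, read_camera, close_job, search_frame, masks_of, grasp_offset gives the robot as it stands.
- The arm moves only by the tool drive_tool, never from a script. Its argument "plan" is a list of rows, each an object with "claw": the closure, from 0 (fully open) to 1 (shut); "linear": the shift along the tool's x, y, z in cm, a list of three; "angular": the turn, a rotation vector about the tool's x, y, z in degrees, a list of three. In form: [{"claw": claw, "linear": [tx, ty, tz], "angular": [ax, ay, az]}, ...]. A call has 1 to 12 rows; each row shifts and turns the commanded pose from where the row before left it, along the tool's axes as they then stand; what a row does not reach is not made up. A row lasts 1/8 s, in which the tool goes at most 62.5 mm and 10.7 degrees, less where a joint would pass 70% of its speed; a pose out of reach is approached as far as the arm can. A call is refused whole if a number of a shift passes 6.25 or a number of a turn 10.7, either way. A call with a gripper value outside its range is refused whole. The fingers move at their own pace and stop on an object; "newtons" is the grip in N (left out, the last holds). Time passes only in rows, so rows that do not move let the fingers close. It gives the time, the measured TCP pose, the force and the opening at its end, in the units of the state.
- read_state(): the state, without advancing time (a new reading comes with each control period).
- read_camera(name): name is "scene" or "side" or "wrist"; returns a dict with "pixels" (480x640x3 uint8, red, green, blue), "K" (3x3 intrinsics, pixels), "xyz" and "attitude" of the camera in the world. Camera axes: x right, y up, looking along -z (the intrinsics and any distortion apply to the point x, -y, -z); pixel columns grow to the right and rows downward; lengths in m; the calibration is good to about 2 mm. A picture is of the moment at which its call begins. There is no depth.
- close_job(): hands the job in, once; it reports no verdict.
Trained networks look in a picture, given as the dict that the camera call returned (one of the last four; its "shot" number tells which), for a name from the list of things; names that differ only in an ending like _2 or _b are one class to them, and where a whole thing is asked for, a point or a joint stands for the part that bears it (a point fixed in the world has none). Each returns a list of dicts, best first, with "p" (0 to 1); they miss things now and then, are a little off and sometimes report something else, mostly with a low value. They report only what shows in the picture. A call takes as long as a camera call. They do not tell look-alikes from the thing itself.
- search_frame(picture, label): "at" ([x, y, z] in m, in world coordinates, good to about 4 mm: the middle of the surface that is visible of it).
- masks_of(picture, label): "mask" (480x640 bool, what is visible of it).
The state is a dict: "t": time; "q": joint angles; "dq": joint speeds; "joint_torque": joint torques, N m; "tool_pos": TCP position; "orientation": TCP orientation; "force": force on the tool from outside, world axes, zero at the start; "wrist_torque": the same for the moment, N m; "opening": finger opening in m.
Only numpy, scipy, OpenCV 4.12 (cv2) and the standard library are available. Lean on these libraries where they do the work, as an engineer would, in place of code of your own. Each camera call takes 0.05 s, during which the arm holds its last target.

## Working session

There is one attempt and no reset: what is moved stays moved. The work goes in short steps, Python scripts to look and compute and a tool call to move; the robot and the scene stay as the last step left them, time stands still between calls to the robot, and variables do not carry over. Pictures are saved under pics/ and viewed, and the job is handed in when it is done.

Besides the shell and the picture viewer there is one more tool, called after "Emit:" as a command line: name --argument value ..., lists and objects as JSON in quotes. drive_tool: Moves the arm, as the interface text tells. Its arguments: {"type":"object","properties":{"plan":{"type":"array"},"newtons":{"type":"number"}},"required":["plan"]}

```bash
ls; mkdir -p pics; cat > h.py <<'E'
import numpy as np, cv2
from scipy.spatial.transform import Rotation as R
from plant import *
def snap(name,fn):
    p=read_camera(name); cv2.imwrite('pics/'+fn,p['pixels'][:,:,::-1]); return p
def Rc(p):
    a=np.array(p['attitude'],float)
    return R.from_rotvec(a).as_matrix() if a.shape==(3,) else (a if a.shape==(3,3) else None)
def proj(p,X):
    X=np.atleast_2d(X); c=(X-np.array(p['xyz']))@Rc(p); c=c*[1,-1,-1]
    u=c@np.array(p['K']).T; return u[:,:2]/u[:,2:]
def ray(p,uv):
    d=np.linalg.inv(np.array(p['K']))@[uv[0],uv[1],1.]; d=d*[1,-1,-1]; return np.array(p['xyz']),Rc(p)@d
def onz(p,uv,z):
    o,d=ray(p,uv); return o+d*(z-o[2])/d[2]
def tri(l):
    A=np.zeros((3,3));b=np.zeros(3)
    for p,uv in l:
        o,d=ray(p,uv); d=d/np.linalg.norm(d); M=np.eye(3)-np.outer(d,d);A+=M;b+=M@o
    return np.linalg.solve(A,b)
E
python3 - <<'E'
from h import *
s=read_state(); print(s, grasp_offset)
for n in ['scene','side']:
    p=snap(n,n+'0.png'); print(n,{k:v for k,v in p.items() if k!='pixels'})
    for l in ['pail','bail','bail_mid','shoulder_a','stand','pole_top','hook_low','keeper','clamp_yellow','clamp_green','wand','electrode_box','gel_bottle']:
        try: print(l,[(round(d['p'],2),np.round(d['at'],3)) for d in search_frame(p,l)])
        except Exception as e: print(l,e)
E
```

```text
pics
{'t': 0.0, 'q': array([-1.37736906e+00,  1.31110059e-01,  1.48928606e+00,  2.13455010e-05,
        1.52302150e+00, -8.54269167e-02]), 'dq': array([-0.00054463,  0.00038094,  0.00103177, -0.00244129,  0.00077784,
        0.00104092]), 'joint_torque': array([-2.01427043e-03, -5.59844041e+01, -4.91760314e+01,  7.67115480e-02,
        3.52184486e-02, -1.69374184e-04]), 'tool_pos': array([ 0.16505477, -0.57624965,  0.21761427]), 'orientation': array([-3.10930040e+00, -4.36350292e-01,  1.21213728e-04]), 'force': array([1.17301513, 0.11824716, 0.40695276]), 'wrist_torque': array([-0.03835133,  0.00088255,  0.00981626]), 'opening': 0.0932176422635159} 0.0188
scene {'K': array([[545.53066272,   0.        , 321.48363501],
       [  0.        , 545.53066272, 250.74167664],
       [  0.        ,   0.        ,   1.        ]]), 'xyz': array([ 1.16401166, -0.08887414,  1.27152683]), 'attitude': array([0.42572419, 0.41621935, 1.55774341]), 'shot': 1}
pail [(0.97, array([0.527, 0.198, 0.058])), (0.82, array([0.294, 0.238, 0.075])), (0.64, array([0.533, 0.376, 0.04 ]))]
bail [(0.7, array([0.27 , 
[... 1268 characters left out ...]
8, array([ 0.681, -0.013,  0.034])), (0.44, array([0.619, 0.175, 0.099])), (0.42, array([0.55 , 0.175, 0.067]))]
shoulder_a [(0.75, array([0.282, 0.14 , 0.112])), (0.51, array([0.62 , 0.176, 0.1  ]))]
stand [(0.61, array([ 0.677, -0.24 ,  0.031])), (0.41, array([0.552, 0.175, 0.063])), (0.35, array([ 0.461, -0.031,  0.022]))]
pole_top [(0.92, array([ 0.675, -0.242,  0.03 ]))]
hook_low [(0.77, array([ 0.674, -0.24 ,  0.028])), (0.26, array([0.619, 0.174, 0.1  ]))]
keeper []
clamp_yellow [(0.16, array([0.55 , 0.174, 0.065]))]
clamp_green []
wand [(0.79, array([ 0.46 , -0.031,  0.024]))]
electrode_box [(0.82, array([ 0.683, -0.008,  0.031]))]
gel_bottle [(0.88, array([ 0.597, -0.484,  0.081]))]
```

View pics/scene0.png

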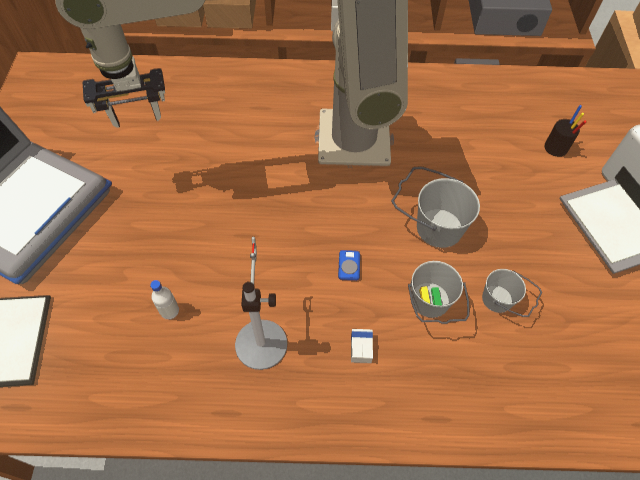

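View pics/side0.png

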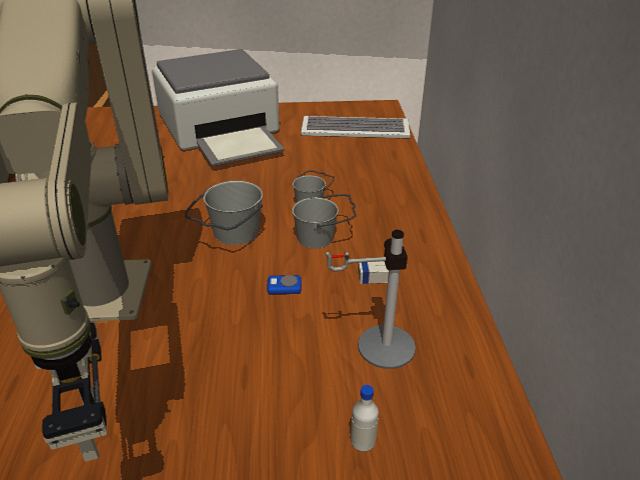

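```bash
python3 - <<'E'
import cv2
a=cv2.imread('pics/scene0.png');b=cv2.imread('pics/side0.png')
cv2.imwrite('pics/z1.png',cv2.resize(a[250:350,400:500],(700,700),interpolation=cv2.INTER_CUBIC)[:600])
cv2.imwrite('pics/z2.png',cv2.resize(b[180:260,280:370],(720,640),interpolation=cv2.INTER_CUBIC)[:600])
cv2.imwrite('pics/z3.png',cv2.resize(a[225:375,220:320],(400,600),interpolation=cv2.INTER_CUBIC))
cv2.imwrite('pics/z4.png',cv2.resize(b[220:370,315:425],(440,600),interpolation=cv2.INTER_CUBIC))
E
```

```text
(no output)
```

View pics/z1.png

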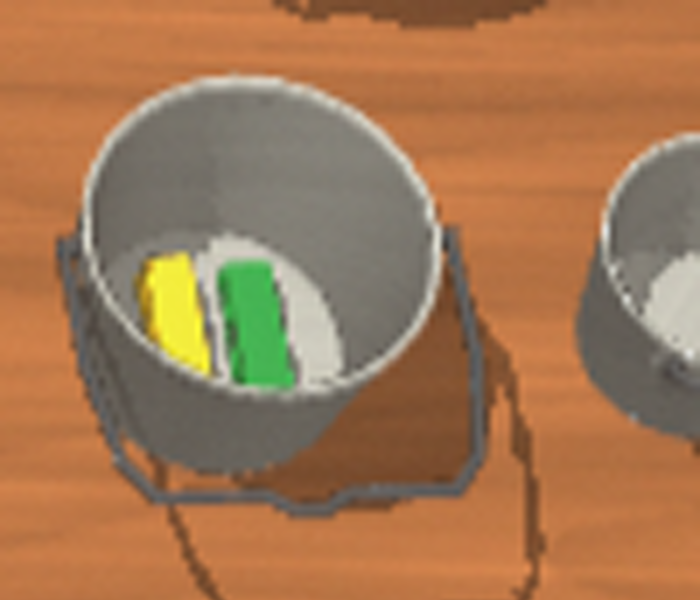

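View pics/z2.png

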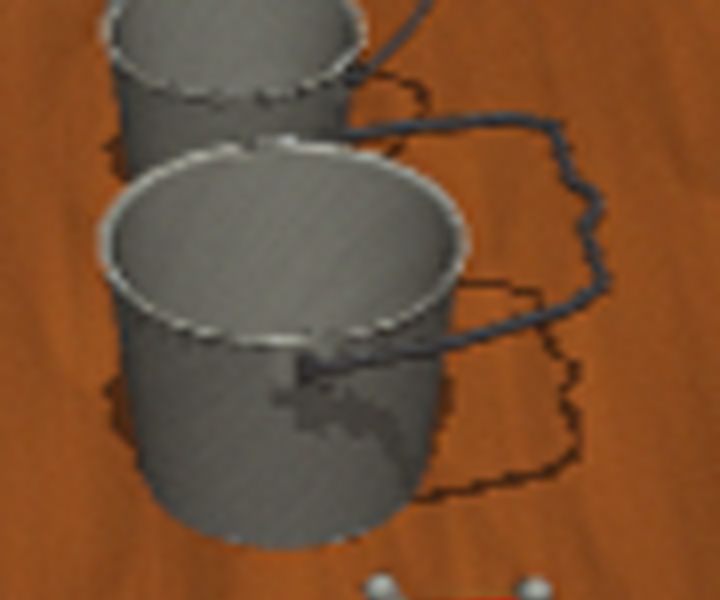

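View pics/z3.png

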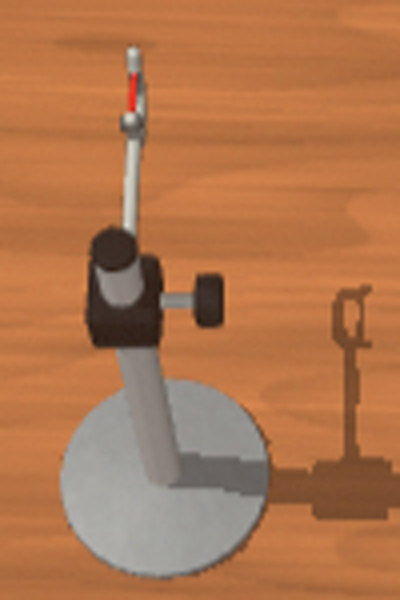

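View pics/z4.png

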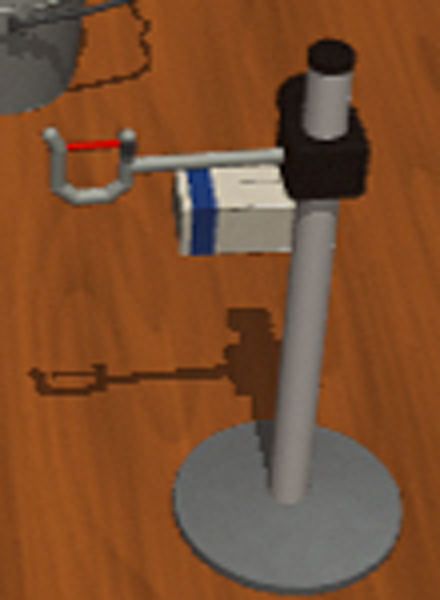

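```bash
cat > fit.py <<'E'
from h import *
from scipy.optimize import least_squares
S=read_camera('scene'); D=read_camera('side')
a=lambda u,v:np.array([400+(u+.5)/7-.5,250+(v+.5)/7-.5]); b=lambda u,v:np.array([280+(u+.5)/8-.5,180+(v+.5)/8-.5])
def rot(yaw): c,s=np.cos(yaw),np.sin(yaw); return np.array([[c,-s,0],[s,c,0],[0,0,1]])
def pt(q,r,y): # bail point
    x0,y0,yaw,th=q; return np.array([x0,y0,0])+rot(yaw)@[-r*np.cos(th),y,.087+r*np.sin(th)]
# pail -x ~ world +x => yaw~pi ; pail +y ~ world -y
obs=[(S,a(65,240),0,.068),(S,a(450,232),0,-.068),(S,a(155,497),.102,.050),(S,a(460,490),.102,-.050),(S,a(312,508),.108,0),
(D,b(305,368),0,.068),(D,b(555,122),.102,-.05),(D,b(605,290),.102,.05),(D,b(600,210),.108,0)]
def rim(q,p,side):
    t=np.linspace(0,2*np.pi,361);X=np.c_[q[0]+.063*np.cos(t),q[1]+.063*np.sin(t),0*t+.095]; u=proj(p,X)
    return [u[:,0].min(),u[:,0].max(),u[:,1].min(),u[:,1].max()]
def f(q):
    r=[]
    for p,uv,rr,y in obs: r+=list(proj(p,pt(q,rr,y))[0]-uv)
    A=rim(q,S,0);B=rim(q,D,0)
    r+=[A[0]-a(83,0)[0],A[1]-a(440,0)[0],A[2]-a(0,75)[1],B[0]-b(101,0)[0],B[1]-b(468,0)[0],B[2]-b(0,138)[1],B[3]-b(0,345)[1]]
    return np.array(r)
o=least_squares(f,[.54,.19,np.pi,.1],loss='soft_l1'); q=o.x; print('pail',q,'\n',np.round(f(q),1))
print('mid',pt(q,.108,0),'sa',pt(q,.102,.034),'sb',pt(q,.102,-.034))
c=lambda u,v:np.array([220+(u+.5)/4-.5,225+(v+.5)/4-.5]); d=lambda u,v:np.array([315+(u+.5)/4-.5,220+(v+.5)/4-.5])
def sp(q,x,y,z): return np.array([q[0],q[1],0])+rot(q[2])@[x,y,z]
def g(q):
    h=q[3]; r=[]
    for p,uv,X in [(S,c(113,245),(.165,0,.315)),(D,d(331,55),(.165,0,.315)),(S,c(133,52),(.05-.021,0,h+.04)),(D,d(52,135),(.05-.021,0,h+.04)),
      (S,c(132,120),(.067,0,h+.036)),(D,d(127,135),(.067,0,h+.036)),(D,d(92,194),(.05,0,h-.004)),(S,c(165,477),(.165,0,.016)),(D,d(288,497),(.165,0,.016))]:
        r+=list(proj(p,sp(q,*X))[0]-uv)
    return np.array(r)
o=least_squares(g,[.5,-.23,0,.24],loss='soft_l1'); q=o.x; print('stand',q,'\n',np.round(g(q),1)); print('hook',sp(q,.05,0,q[3]))
E
python3 fit.py
```

```text
pail [0.54786345 0.19177332 3.19691615 0.1358633 ] 
 [-0.2  1.   0.1  1.   0.4  0.2 -0.5  0.3 -0.3  0.4 -0.1  0.4 -0.3  0.7
 -0.5 -0.4 -0.8 -1.  -0.4  0.6 -0.  -0.8 -0.2  0.1 -0.2]
mid [0.65470449 0.19769018 0.10162814] sa [0.65064892 0.16341348 0.10081546] sb [0.64688884 0.23130945 0.10081546]
stand [ 0.51814842 -0.23945037  0.03730106  0.2362459 ] 
 [-0.3  0.6  0.5 -0.9  0.2  0.4 -0.4 -0.7 -0.3 -0.4  0.2 -0.2 -0.2  1.5
 -0.6 -1.6  0.1 -1.6]
hook [ 0.56811364 -0.23758575  0.2362459 ]
```

Emit:
drive_tool --plan '[{"claw": 0.66, "linear": [0, 0, -2], "angular": [0, 0, -9.65]}, {"claw": 0.66, "linear": [0, 0, -2], "angular": [0, 0, -9.65]}, {"claw": 0.66, "linear": [0, 0, -2], "angular": [0, 0, -9.65]}, {"claw": 0.66, "linear": [0, 0, -2], "angular": [0, 0, -9.65]}, {"claw": 0.66, "linear": [0, 0, -2], "angular": [0, 0, -9.65]}, {"claw": 0.66, "linear": [0, 0, -2], "angular": [0, 0, -9.65]}, {"claw": 0.66, "linear": [0, 0, -2], "angular": [0, 0, -9.65]}, {"claw": 0.66, "linear": [0, 0, -2], "angular": [0, 0, -9.65]}, {"claw": 0.66, "linear": [0, 0, 0], "angular": [0, 0, 0]}]' --newtons 5

```text
t: 2.62
tool_pos: [0.1653, -0.5775, 0.3806]
orientation: [2.158, 2.279, -0.003]
force: [0.6, -0.4, 0.3]
opening: 0.0315
```

Emit:
drive_tool --plan '[{"claw": 0.66, "linear": [3, 2.2, 0], "angular": [0, 0, 0]}, {"claw": 0.66, "linear": [3, 2.2, 0], "angular": [0, 0, 0]}, {"claw": 0.66, "linear": [3, 2.2, 0], "angular": [0, 0, 0]}, {"claw": 0.66, "linear": [3, 2.2, 0], "angular": [0, 0, 0]}, {"claw": 0.66, "linear": [3, 2.2, 0], "angular": [0, 0, 0]}, {"claw": 0.66, "linear": [3, 2.2, 0], "angular": [0, 0, 0]}, {"claw": 0.66, "linear": [3, 2.2, 0], "angular": [0, 0, 0]}, {"claw": 0.66, "linear": [3, 2.2, 0], "angular": [0, 0, 0]}, {"claw": 0.66, "linear": [3, 2.2, 0], "angular": [0, 0, 0]}, {"claw": 0.66, "linear": [3, 2.2, 0], "angular": [0, 0, 0]}, {"claw": 0.66, "linear": [3, 2.2, 0], "angular": [0, 0, 0]}, {"claw": 0.66, "linear": [3, 2.2, 0], "angular": [0, 0, 0]}]'

```text
t: 4.12
tool_pos: [0.4091, -0.2015, 0.3774]
orientation: [-2.164, -2.276, 0.0]
force: [0.2, -0.6, -0.9]
opening: 0.0316
```

Emit:
drive_tool --plan '[{"claw": 0.66, "linear": [3, 2.2, 0], "angular": [0, 0, 0]}, {"claw": 0.66, "linear": [3, 2.2, 0], "angular": [0, 0, 0]}, {"claw": 0.66, "linear": [3, 2.2, 0], "angular": [0, 0, 0]}, {"claw": 0.66, "linear": [3, 2.2, 0], "angular": [0, 0, 0]}, {"claw": 0.66, "linear": [3, 2.2, 0], "angular": [0, 0, 0]}, {"claw": 0.66, "linear": [3, 2.2, 0], "angular": [0, 0, 0]}, {"claw": 0.66, "linear": [3, 2.2, 0], "angular": [0, 0, 0]}, {"claw": 0.66, "linear": [3, 2.2, 0], "angular": [0, 0, 0]}, {"claw": 0.66, "linear": [3, 2.2, 0], "angular": [0, 0, 0]}, {"claw": 0.66, "linear": [3, 2.2, 0], "angular": [0, 0, 0]}, {"claw": 0.66, "linear": [2, 1, 2], "angular": [0, 0, 0]}, {"claw": 0.66, "linear": [0, 0, 2], "angular": [0, 0, 0]}]'

```text
t: 5.62
tool_pos: [0.6205, 0.1309, 0.3354]
orientation: [-2.159, -2.28, 0.003]
force: [-0.7, -0.3, -0.4]
opening: 0.0316
```

```bash
python3 - <<'E'
from h import *
s=read_state(); print(s['t'],s['tool_pos'],R.from_rotvec(s['orientation']).as_matrix().round(4),s['force'])
p=snap('wrist','w1.png'); print(p['xyz'],p['attitude'])
q=[0.54786345,0.19177332,3.19691615,0.1358633]
c,t=np.cos(q[2]),np.sin(q[2])
for r,y in [(.108,0),(.102,.026),(.102,.05),(.102,-.05),(0,.068),(0,-.068)]:
    x=-r*np.cos(q[3]); X=[q[0]+c*x-t*y,q[1]+t*x+c*y,.087+r*np.sin(q[3])]; print(r,y,np.round(X,4),proj(p,X).round(1))
E
```

```text
5.625 [0.62050519 0.13091052 0.33535431] [[-5.450e-02  9.985e-01 -2.400e-03]
 [ 9.985e-01  5.450e-02 -1.000e-04]
 [-0.000e+00 -2.400e-03 -1.000e+00]] [-0.72916157 -0.33194629 -0.39904543]
[0.61617147 0.21093617 0.50141813] [-0.28777023 -0.00589821  0.05409608]
0.108 0 [0.6547 0.1977 0.1016] [[356.7 136.4]]
0.102 0.026 [0.6502 0.1714 0.1008] [[349.9 163.6]]
0.102 0.05 [0.6515 0.1474 0.1008] [[349.4 187.9]]
0.102 -0.05 [0.646  0.2473 0.1008] [[351.7  80.9]]
0 0.068 [0.5516 0.1239 0.087 ] [[251.3 203. ]]
0 -0.068 [0.5441 0.2597 0.087 ] [[244.6  62.1]]
```

View pics/w1.png

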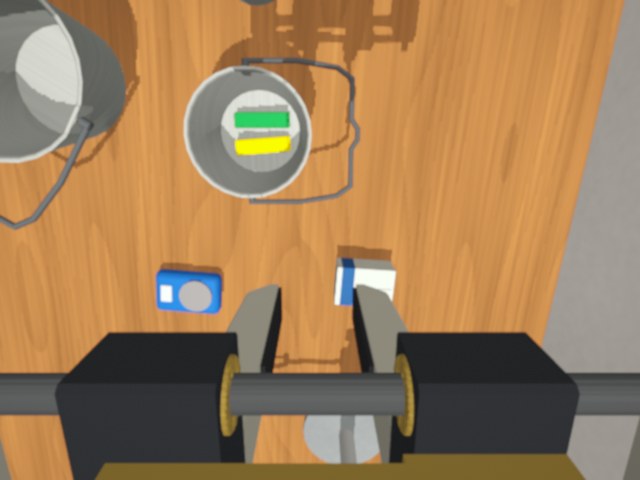

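Emit:
drive_tool --plan '[{"claw": 0.66, "linear": [1, 0.8, 2.5], "angular": [0, 0, 0]}, {"claw": 0.66, "linear": [1, 0.8, 2.5], "angular": [0, 0, 0]}, {"claw": 0.66, "linear": [1, 0.8, 2.5], "angular": [0, 0, 0]}, {"claw": 0.66, "linear": [0.8, 0.7, 2.5], "angular": [0, 0, 0]}, {"claw": 0.66, "linear": [0, 0, 2.5], "angular": [0, 0, 0]}, {"claw": 0.66, "linear": [0, 0, 2.5], "angular": [0, 0, 0]}, {"claw": 0.66, "linear": [0, 0, 2], "angular": [0, 0, 0]}, {"claw": 0.66, "linear": [0, 0, 0], "angular": [0, 0, 0]}, {"claw": 0.66, "linear": [0, 0, 0], "angular": [0, 0, 0]}]'

```text
t: 6.8
tool_pos: [0.65, 0.1691, 0.1696]
orientation: [2.159, 2.281, 0.001]
force: [0.4, 0.1, 1.7]
opening: 0.0317
```

```bash
python3 - <<'E'
from h import *
s=read_state(); print(s['t'],s['tool_pos'],s['force'],s['q'])
p=snap('wrist','w2.png')
for X in ([.6502,.1714,.1008],[.6515,.1474,.1008]): print(proj(p,X))
# tip centre
print(proj(p,s['tool_pos']))
E
```

```text
6.8 [0.64995471 0.16907449 0.16957983] [0.42296064 0.11998927 1.72710577] [ 1.78182491e-01  3.45802611e-01  1.32825295e+00 -2.93325621e-06
  1.46642109e+00  1.23327392e-01]
[[317.59299626 251.93613935]]
[[317.5566022  288.11271657]]
[[317.34409623 304.65334446]]
```

View pics/w2.png

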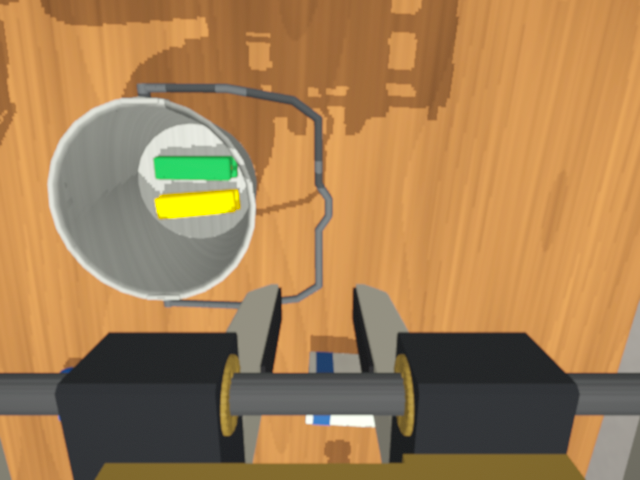

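Emit:
drive_tool --plan '[{"claw": 0.66, "linear": [0.2, 0.1, 2], "angular": [0, 0, 0]}, {"claw": 0.66, "linear": [0, 0, 2], "angular": [0, 0, 0]}, {"claw": 0.66, "linear": [0, 0, 1.5], "angular": [0, 0, 0]}, {"claw": 0.66, "linear": [0, 0, 1.5], "angular": [0, 0, 0]}, {"claw": 0.66, "linear": [0, 0, 1.3], "angular": [0, 0, 0]}, {"claw": 0.66, "linear": [0, 0, 0], "angular": [0, 0, 0]}, {"claw": 0.66, "linear": [0, 0, 0], "angular": [0, 0, 0]}]'

```text
t: 7.72
tool_pos: [0.6509, 0.1713, 0.0863]
orientation: [2.159, 2.282, 0.001]
force: [-0.1, -0.3, -1.0]
opening: 0.0317
```

```bash
python3 - <<'E'
from h import *
s=read_state(); print(s['t'],s['tool_pos'],s['force'])
p=snap('side','s2.png'); cv2.imwrite('pics/s2z.png',cv2.resize(p['pixels'][150:270,280:400,::-1],(600,600),interpolation=cv2.INTER_CUBIC))
E
```

```text
7.725 [0.65090517 0.17125302 0.08625404] [-0.14373529 -0.29709184 -0.96638258]
```

View pics/s2z.png

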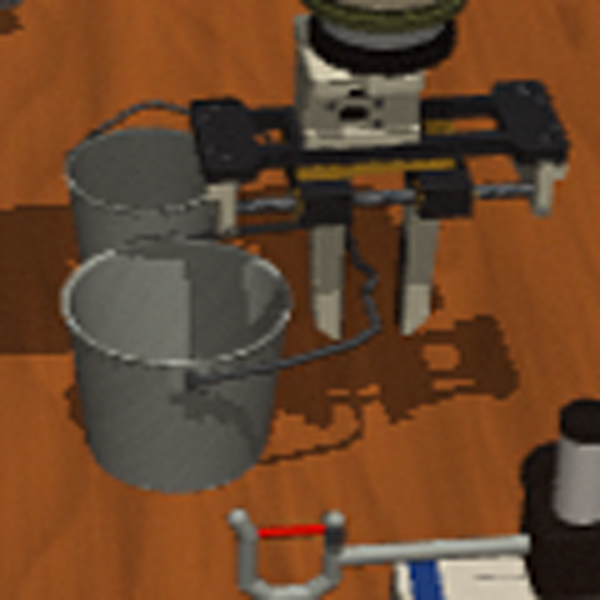

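Emit:
drive_tool --plan '[{"claw": 0.8, "linear": [0, 0, 0], "angular": [0, 0, 0]}, {"claw": 0.9, "linear": [0, 0, 0], "angular": [0, 0, 0]}, {"claw": 1, "linear": [0, 0, 0], "angular": [0, 0, 0]}, {"claw": 1, "linear": [0, 0, 0], "angular": [0, 0, 0]}, {"claw": 1, "linear": [0, 0, 0], "angular": [0, 0, 0]}, {"claw": 1, "linear": [0, 0, 0], "angular": [0, 0, 0]}]' --newtons 6

```text
t: 8.52
tool_pos: [0.6508, 0.1711, 0.0859]
orientation: [2.159, 2.282, 0.001]
force: [2.7, -0.2, 0.9]
opening: 0.0043
```

```bash
python3 - <<'E'
from h import *
s=read_state(); print(s['t'],s['tool_pos'],s['force'],s['opening'])
p=snap('side','s3.png'); cv2.imwrite('pics/s3z.png',cv2.resize(p['pixels'][150:270,280:400,::-1],(600,600),interpolation=cv2.INTER_CUBIC))
E
```

```text
8.525 [0.65080442 0.17114227 0.08585826] [ 2.72600599 -0.15147025  0.88350743] 0.004343102184176224
```

View pics/s3z.png

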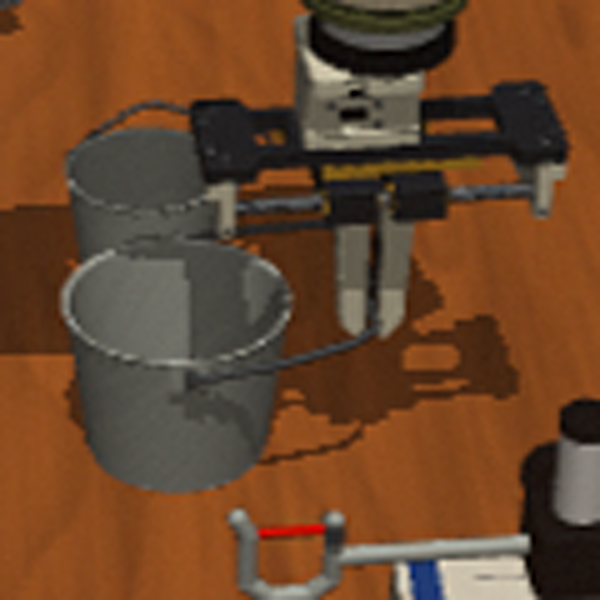

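```bash
python3 - <<'E'
import numpy as np
th=np.linspace(.136,np.pi/2,25);u=10.2*np.cos(th);w=10.2*np.sin(th)
print(np.round(np.c_[np.diff(u),-np.diff(w)],2).tolist())
E
```

```text
[[-0.1, -0.6], [-0.14, -0.59], [-0.17, -0.59], [-0.21, -0.57], [-0.24, -0.56], [-0.27, -0.55], [-0.31, -0.53], [-0.34, -0.51], [-0.37, -0.49], [-0.39, -0.46], [-0.42, -0.44], [-0.45, -0.41], [-0.47, -0.39], [-0.49, -0.36], [-0.51, -0.33], [-0.53, -0.3], [-0.55, -0.26], [-0.56, -0.23], [-0.58, -0.2], [-0.59, -0.16], [-0.6, -0.13], [-0.6, -0.09], [-0.61, -0.05], [-0.61, -0.02]]
```

Emit:
drive_tool --plan '[{"claw": 1, "linear": [0, 0.1, 0], "angular": [0, 0, 0]}, {"claw": 1, "linear": [0, -0.1, -0.6], "angular": [0, 0, 0]}, {"claw": 1, "linear": [0, -0.14, -0.59], "angular": [0, 0, 0]}, {"claw": 1, "linear": [0, -0.17, -0.59], "angular": [0, 0, 0]}, {"claw": 1, "linear": [0, -0.21, -0.57], "angular": [0, 0, 0]}]' --newtons 3

```text
t: 9.2
tool_pos: [0.6449, 0.171, 0.1095]
orientation: [-2.159, -2.282, 0.0]
force: [-0.7, -0.9, -0.7]
opening: 0.0048
```

Emit:
drive_tool --plan '[{"claw": 1, "linear": [0, -0.24, -0.56], "angular": [0, 0, 0]}, {"claw": 1, "linear": [0, -0.27, -0.55], "angular": [0, 0, 0]}, {"claw": 1, "linear": [0, -0.31, -0.53], "angular": [0, 0, 0]}, {"claw": 1, "linear": [0, -0.34, -0.51], "angular": [0, 0, 0]}]'

```text
t: 9.7
tool_pos: [0.6337, 0.1703, 0.1312]
orientation: [2.159, 2.282, 0.001]
force: [0.6, 0.5, -1.0]
opening: 0.0046
```

```bash
python3 - <<'E'
from h import *
s=read_state(); print(s['t'],s['tool_pos'],s['force'],s['opening'])
p=snap('side','s4.png'); cv2.imwrite('pics/s4z.png',cv2.resize(p['pixels'][150:270,280:400,::-1],(600,600),interpolation=cv2.INTER_CUBIC))
E
```

```text
9.7 [0.63369118 0.17026452 0.13117753] [ 0.63615     0.54648228 -1.02147409] 0.00461378274314565
```

View pics/s4z.png

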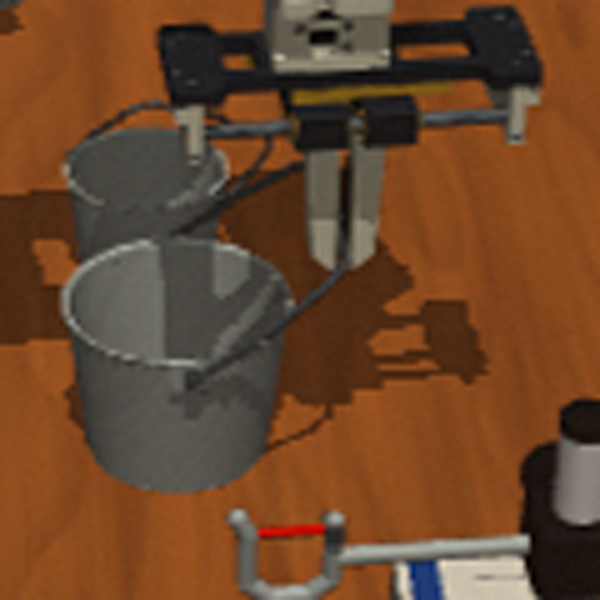

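Emit:
drive_tool --plan '[{"claw": 1, "linear": [0, -0.37, -0.49], "angular": [0, 0, 0]}, {"claw": 1, "linear": [0, -0.39, -0.46], "angular": [0, 0, 0]}, {"claw": 1, "linear": [0, -0.42, -0.44], "angular": [0, 0, 0]}, {"claw": 1, "linear": [0, -0.45, -0.41], "angular": [0, 0, 0]}, {"claw": 1, "linear": [0, -0.47, -0.39], "angular": [0, 0, 0]}, {"claw": 1, "linear": [0, -0.49, -0.36], "angular": [0, 0, 0]}, {"claw": 1, "linear": [0, -0.51, -0.33], "angular": [0, 0, 0]}, {"claw": 1, "linear": [0, -0.53, -0.3], "angular": [0, 0, 0]}]'

```text
t: 10.75
tool_pos: [0.5971, 0.1684, 0.1628]
orientation: [2.159, 2.282, 0.0]
force: [2.7, 0.2, 4.3]
opening: 0.0051
```

Emit:
drive_tool --plan '[{"claw": 1, "linear": [0, -0.55, -0.26], "angular": [0, 0, 0]}, {"claw": 1, "linear": [0, -0.56, -0.23], "angular": [0, 0, 0]}, {"claw": 1, "linear": [0, -0.58, -0.2], "angular": [0, 0, 0]}, {"claw": 1, "linear": [0, -0.59, -0.16], "angular": [0, 0, 0]}, {"claw": 1, "linear": [0, -0.6, -0.13], "angular": [0, 0, 0]}, {"claw": 1, "linear": [0, -0.6, -0.09], "angular": [0, 0, 0]}, {"claw": 1, "linear": [0, -0.6, -0.05], "angular": [0, 0, 0]}, {"claw": 1, "linear": [0, -0.6, 0], "angular": [0, 0, 0]}, {"claw": 1, "linear": [0, 0, 0], "angular": [0, 0, 0]}]'

```text
t: 11.88
tool_pos: [0.5499, 0.1656, 0.1732]
orientation: [-2.158, -2.282, 0.001]
force: [0.6, -0.5, -1.0]
opening: 0.0048
```

```bash
python3 - <<'E'
from h import *
s=read_state(); print(s['t'],s['tool_pos'],s['force'],s['opening'])
p=snap('side','s5.png'); cv2.imwrite('pics/s5z.png',cv2.resize(p['pixels'][150:270,250:370,::-1],(600,600),interpolation=cv2.INTER_CUBIC))
E
```

```text
11.875 [0.5499299  0.16557153 0.17324064] [ 0.5891489  -0.52334842 -0.99580829] 0.0047665739106033415
```

View pics/s5z.png

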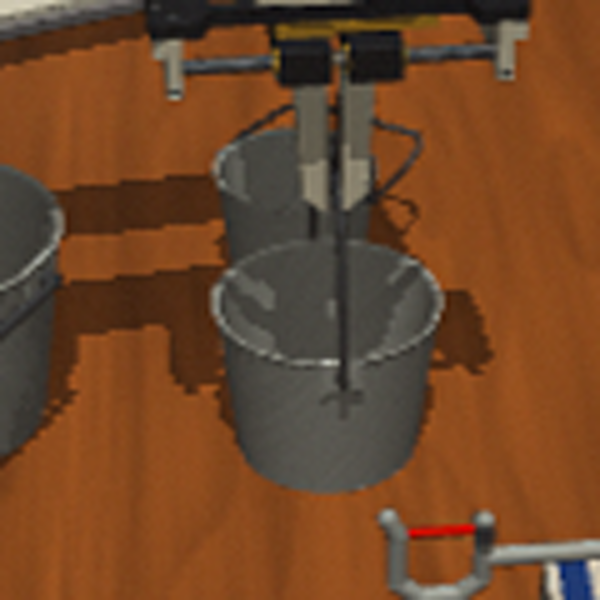

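Emit:
drive_tool --plan '[{"claw": 1, "linear": [0, 0.09, 0], "angular": [-3.3, 0, 0]}, {"claw": 1, "linear": [0, 0.09, 0], "angular": [-3.3, 0, 0]}, {"claw": 1, "linear": [0, 0.09, 0], "angular": [-3.4, 0, 0]}, {"claw": 1, "linear": [0, 0, 0], "angular": [0, 0, 0]}]'

```text
t: 12.42
tool_pos: [0.5528, 0.1658, 0.1736]
orientation: [2.072, 2.191, 0.191]
force: [1.1, 0.0, -1.7]
opening: 0.0049
```

Emit:
drive_tool --plan '[{"claw": 1, "linear": [0, 0, 0], "angular": [0, 0, 0]}, {"claw": 1, "linear": [0, 0, 0], "angular": [0, 0, 0]}, {"claw": 1, "linear": [0, 0, 0], "angular": [0, 0, 0]}]' --newtons 55

```text
t: 12.8
tool_pos: [0.5535, 0.1658, 0.1736]
orientation: [2.073, 2.191, 0.191]
force: [-0.2, -0.0, -1.1]
opening: 0.0031
```

```bash
python3 - <<'E'
from h import *
s=read_state(); print(s['t'],s['tool_pos'],s['force'],s['opening'],R.from_rotvec(s['orientation']).as_matrix().round(3),s['wrist_torque'])
p=snap('side','s6.png'); cv2.imwrite('pics/s6z.png',cv2.resize(p['pixels'][150:270,250:370,::-1],(600,600),interpolation=cv2.INTER_CUBIC))
E
```

```text
12.8 [0.55351536 0.16579025 0.17357415] [-0.16677009 -0.03664997 -1.08950159] 0.0031199169436850896 [[-0.055  0.983  0.173]
 [ 0.998  0.054  0.01 ]
 [ 0.     0.173 -0.985]] [-0.18082211  0.12100623  0.05644129]
```

View pics/s6z.png

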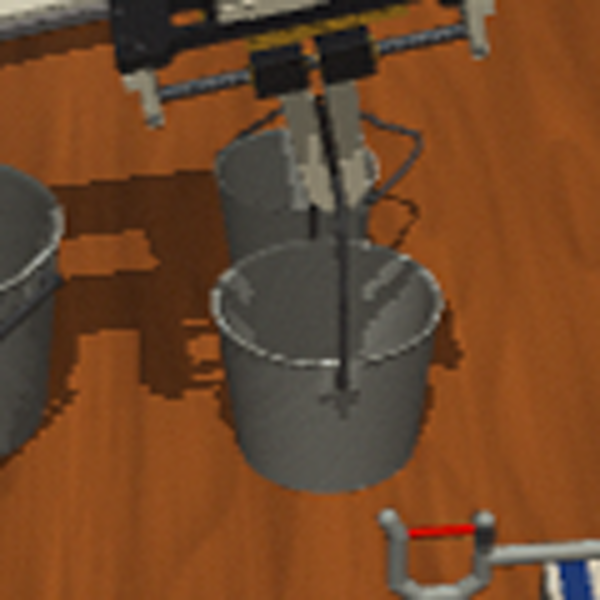

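Emit:
drive_tool --plan '[{"claw": 1, "linear": [0, 0.03, -0.2], "angular": [0, 0, 0]}, {"claw": 1, "linear": [0, 0.03, -0.2], "angular": [0, 0, 0]}, {"claw": 1, "linear": [0, 0.04, -0.2], "angular": [0, 0, 0]}, {"claw": 1, "linear": [0, 0.04, -0.2], "angular": [0, 0, 0]}, {"claw": 1, "linear": [0, 0.05, -0.3], "angular": [0, 0, 0]}, {"claw": 1, "linear": [0, 0.05, -0.3], "angular": [0, 0, 0]}, {"claw": 1, "linear": [0, 0.05, -0.3], "angular": [0, 0, 0]}, {"claw": 1, "linear": [0, 0.05, -0.3], "angular": [0, 0, 0]}]'

```text
t: 13.85
tool_pos: [0.5533, 0.1658, 0.1943]
orientation: [2.072, 2.191, 0.192]
force: [-0.0, -0.2, -4.1]
opening: 0.003
```

```bash
python3 - <<'E'
from h import *
s=read_state(); print(s['t'],s['tool_pos'],s['force'],s['opening'],s['wrist_torque'])
p=snap('side','s7.png'); a=cv2.resize(p['pixels'][140:260,260:380,::-1],(400,400),interpolation=cv2.INTER_CUBIC)
p=snap('scene','c7.png'); b=cv2.resize(p['pixels'][230:340,390:500,::-1],(400,400),interpolation=cv2.INTER_CUBIC)
cv2.imwrite('pics/s7z.png',np.hstack([a,b]))
E
```

```text
13.85 [0.55330715 0.16577828 0.19434656] [-0.04000303 -0.16691309 -4.07352276] 0.0030034342111979018 [-0.22825978  0.07224967 -0.01733043]
```

View pics/s7z.png

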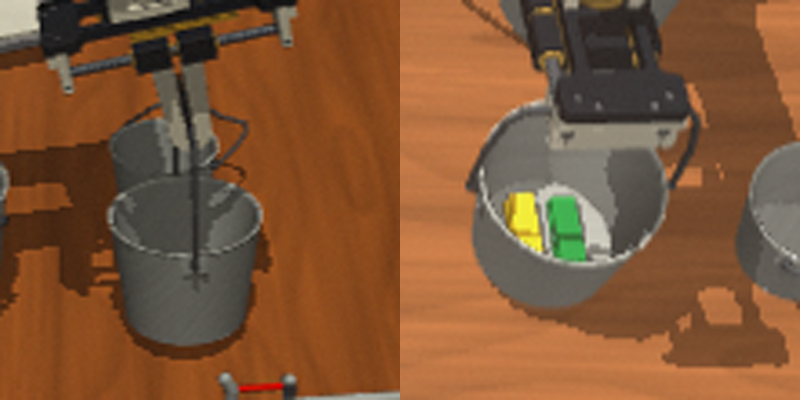

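Emit:
drive_tool --plan '[{"claw": 1, "linear": [0, 0.07, -0.4], "angular": [0, 0, 0]}, {"claw": 1, "linear": [0, 0.07, -0.4], "angular": [0, 0, 0]}, {"claw": 1, "linear": [0, 0.07, -0.4], "angular": [0, 0, 0]}, {"claw": 1, "linear": [0, 0.07, -0.4], "angular": [0, 0, 0]}, {"claw": 1, "linear": [0, 0.07, -0.4], "angular": [0, 0, 0]}, {"claw": 1, "linear": [0, 0, 0], "angular": [0, 0, 0]}, {"claw": 1, "linear": [0, 0, 0], "angular": [0, 0, 0]}]'

```text
t: 14.82
tool_pos: [0.5532, 0.1658, 0.2142]
orientation: [2.073, 2.191, 0.191]
force: [-0.1, 0.2, -5.1]
opening: 0.0032
```

```bash
python3 - <<'E'
from h import *
s=read_state(); print(s['t'],s['tool_pos'],s['force'],s['opening'],s['wrist_torque'])
p=snap('side','s8.png'); a=cv2.resize(p['pixels'][150:230,280:360,::-1],(560,560),interpolation=cv2.INTER_CUBIC)
q=snap('scene','c8.png'); b=cv2.resize(q['pixels'][240:320,405:485,::-1],(560,560),interpolation=cv2.INTER_CUBIC)
cv2.imwrite('pics/s8a.png',a);cv2.imwrite('pics/s8b.png',b)
E
```

```text
14.825 [0.55317396 0.16579459 0.214245  ] [-0.09380149  0.22893437 -5.12609408] 0.003246127598046321 [-0.14725606  0.14233346 -0.03281677]
```

View pics/s8a.png

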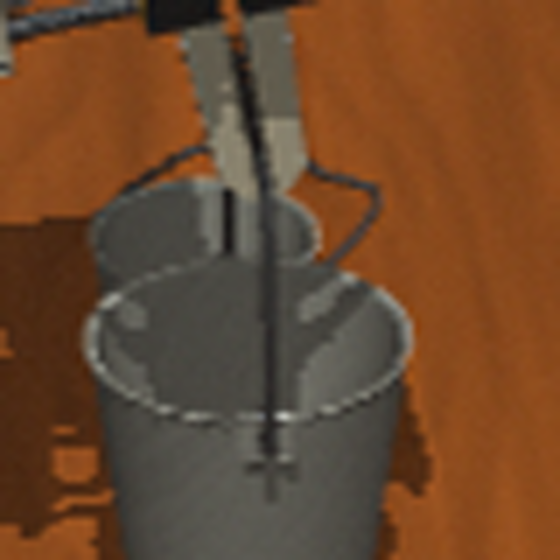

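View pics/s8b.png

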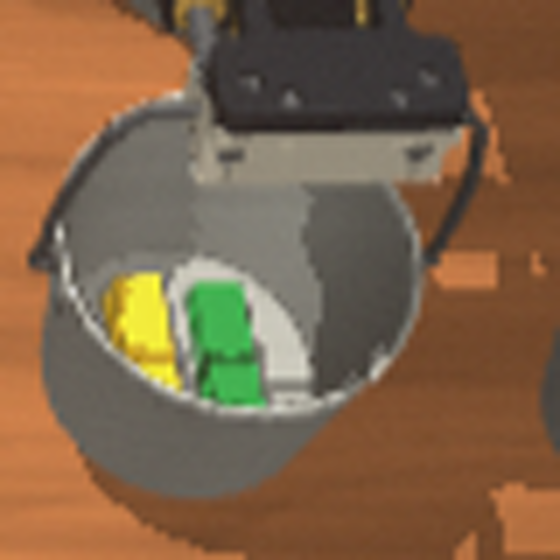

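```bash
python3 - <<'E'
from h import *
S=read_camera('scene');D=read_camera('side')
L=(405+40/7,240+258/7);Rr=(405+433/7,240+258/7);N=(280+270/7,150+452/7)
print('near ear',tri([(S,L),(D,N)]))
for z in (.11,.12,.128,.135): print(z,onz(S,Rr,z))
# predicted level
for z in (.118,.1277): print(proj(S,[.5516,.1239,z]),proj(S,[.5441,.2597,z]),proj(D,[.5516,.1239,z]))
print(L,Rr,N)
E
```

```text
near ear [0.55222955 0.1221054  0.12569457]
0.11 [0.53719814 0.26196014 0.11      ]
0.12 [0.5425946  0.25893968 0.12      ]
0.128 [0.54691177 0.25652332 0.128     ]
0.135 [0.55068929 0.254409   0.135     ]
[[410.58591646 278.97246213]] [[467.04161808 277.81234701]] [[317.60902144 216.17030038]]
[[411.21314517 277.07263464]] [[468.02960777 275.9103456 ]] [[317.61919831 213.05585262]]
(410.7142857142857, 276.85714285714283) (466.85714285714283, 276.85714285714283) (318.57142857142856, 214.57142857142856)
```

Emit:
drive_tool --plan '[{"claw": 1, "linear": [0, 0.05, -0.3], "angular": [0, 0, 0]}, {"claw": 1, "linear": [0, 0.09, -0.5], "angular": [0, 0, 0]}, {"claw": 1, "linear": [0, 0.1, -0.6], "angular": [0, 0, 0.25]}, {"claw": 1, "linear": [0, 0.1, -0.6], "angular": [0, 0, 0.25]}, {"claw": 1, "linear": [0, 0.1, -0.6], "angular": [0, 0, 0.25]}, {"claw": 1, "linear": [0, 0.1, -0.6], "angular": [0, 0, 0.25]}, {"claw": 1, "linear": [0, 0.1, -0.6], "angular": [0, 0, 0]}, {"claw": 1, "linear": [0, 0.1, -0.6], "angular": [0, 0, 0]}, {"claw": 1, "linear": [0, 0.1, -0.6], "angular": [0, 0, 0]}, {"claw": 1, "linear": [0, 0.1, -0.6], "angular": [0, 0, 0]}, {"claw": 1, "linear": [0, 0.07, -0.4], "angular": [0, 0, 0]}, {"claw": 1, "linear": [0, 0.03, -0.2], "angular": [0, 0, 0]}]'

```text
t: 16.52
tool_pos: [0.5529, 0.1657, 0.2776]
orientation: [2.092, 2.173, 0.194]
force: [0.2, 0.1, -4.2]
opening: 0.0026
```

Emit:
drive_tool --plan '[{"claw": 1, "linear": [-0.3, -0.08, -0.01], "angular": [0, 0, 0]}, {"claw": 1, "linear": [-0.6, -0.15, -0.03], "angular": [0, 0, 0]}, {"claw": 1, "linear": [-0.9, -0.23, -0.04], "angular": [0, 0, 0]}, {"claw": 1, "linear": [-1.2, -0.3, -0.05], "angular": [0, 0, 0]}, {"claw": 1, "linear": [-1.3, -0.33, -0.06], "angular": [0, 0, 0]}, {"claw": 1, "linear": [-1.3, -0.33, -0.06], "angular": [0, 0, 0]}, {"claw": 1, "linear": [-1.3, -0.33, -0.06], "angular": [0, 0, 0]}, {"claw": 1, "linear": [-1.3, -0.33, -0.06], "angular": [0, 0, 0]}, {"claw": 1, "linear": [-1.3, -0.33, -0.06], "angular": [0, 0, 0]}, {"claw": 1, "linear": [-1.3, -0.33, -0.06], "angular": [0, 0, 0]}, {"claw": 1, "linear": [-1.3, -0.33, -0.06], "angular": [0, 0, 0]}, {"claw": 1, "linear": [-1.3, -0.33, -0.06], "angular": [0, 0, 0]}]'

```text
t: 18.02
tool_pos: [0.5231, 0.0296, 0.2769]
orientation: [2.092, 2.173, 0.193]
force: [0.1, 0.5, -4.8]
opening: 0.003
```

Emit:
drive_tool --plan '[{"claw": 1, "linear": [-1.3, -0.33, -0.06], "angular": [0, 0, 0]}, {"claw": 1, "linear": [-1.3, -0.33, -0.06], "angular": [0, 0, 0]}, {"claw": 1, "linear": [-1.3, -0.33, -0.06], "angular": [0, 0, 0]}, {"claw": 1, "linear": [-1.3, -0.33, -0.06], "angular": [0, 0, 0]}, {"claw": 1, "linear": [-1.3, -0.33, -0.06], "angular": [0, 0, 0]}, {"claw": 1, "linear": [-1.3, -0.33, -0.06], "angular": [0, 0, 0]}, {"claw": 1, "linear": [-1.3, -0.33, -0.06], "angular": [0, 0, 0]}, {"claw": 1, "linear": [-1.3, -0.33, -0.06], "angular": [0, 0, 0]}, {"claw": 1, "linear": [-1.3, -0.33, -0.06], "angular": [0, 0, 0]}, {"claw": 1, "linear": [-1.3, -0.33, -0.06], "angular": [0, 0, 0]}, {"claw": 1, "linear": [-1.3, -0.33, -0.06], "angular": [0, 0, 0]}, {"claw": 1, "linear": [-1.3, -0.33, -0.06], "angular": [0, 0, 0]}]'

```text
t: 19.52
tool_pos: [0.4889, -0.1279, 0.2767]
orientation: [2.092, 2.173, 0.193]
force: [0.1, 0.6, -3.8]
opening: 0.0032
```

Emit:
drive_tool --plan '[{"claw": 1, "linear": [-1.3, -0.33, -0.06], "angular": [0, 0, 0]}, {"claw": 1, "linear": [-1.3, -0.33, -0.06], "angular": [0, 0, 0]}, {"claw": 1, "linear": [-1.3, -0.33, -0.06], "angular": [0, 0, 0]}, {"claw": 1, "linear": [-1.3, -0.33, -0.06], "angular": [0, 0, 0]}, {"claw": 1, "linear": [-1.3, -0.33, -0.06], "angular": [0, 0, 0]}, {"claw": 1, "linear": [-1.3, -0.33, -0.06], "angular": [0, 0, 0]}, {"claw": 1, "linear": [-1.3, -0.33, -0.06], "angular": [0, 0, 0]}, {"claw": 1, "linear": [-1.2, -0.3, -0.05], "angular": [0, 0, 0]}, {"claw": 1, "linear": [-1, -0.25, -0.04], "angular": [0, 0, 0]}, {"claw": 1, "linear": [-0.7, -0.17, -0.03], "angular": [0, 0, 0]}, {"claw": 1, "linear": [-0.4, -0.1, -0.02], "angular": [0, 0, 0]}, {"claw": 1, "linear": [-0.1, 0, 0], "angular": [0, 0, 0]}]'

```text
t: 21.02
tool_pos: [0.4621, -0.2532, 0.2764]
orientation: [2.092, 2.173, 0.193]
force: [1.2, -0.2, -4.6]
opening: 0.0029
```

```bash
python3 - <<'E'
from h import *
s=read_state(); print(s['t'],s['tool_pos'],s['force'],s['opening'],s['wrist_torque'],R.from_rotvec(s['orientation']).as_matrix().round(4),s['q'])
p=snap('side','s9.png'); q=snap('scene','c9.png');w=snap('wrist','w9.png')
E
```

```text
21.025 [ 0.46207654 -0.25321251  0.27639284] [ 1.17234572 -0.20110517 -4.62631834] 0.0028767801633429926 [-0.15635609  0.07849427  0.06279271] [[-0.0381  0.9841  0.1734]
 [ 0.9993  0.0369  0.0097]
 [ 0.0032  0.1737 -0.9848]] [-0.68330321 -0.23603851  1.74782083  0.11758319  1.50068802 -0.72175709]
```

View pics/s9.png

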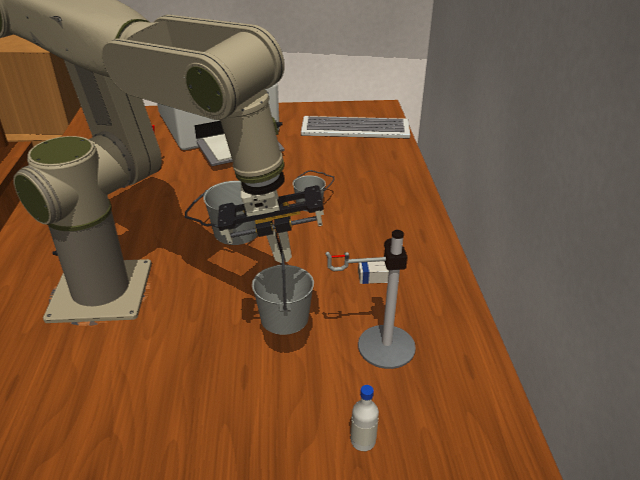

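View pics/c9.png

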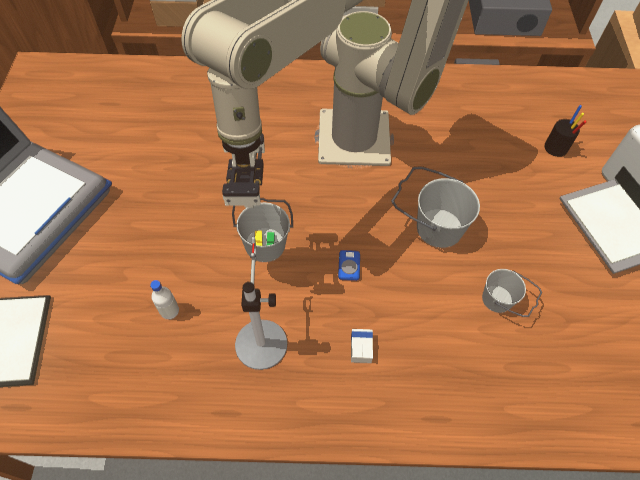

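View pics/w9.png

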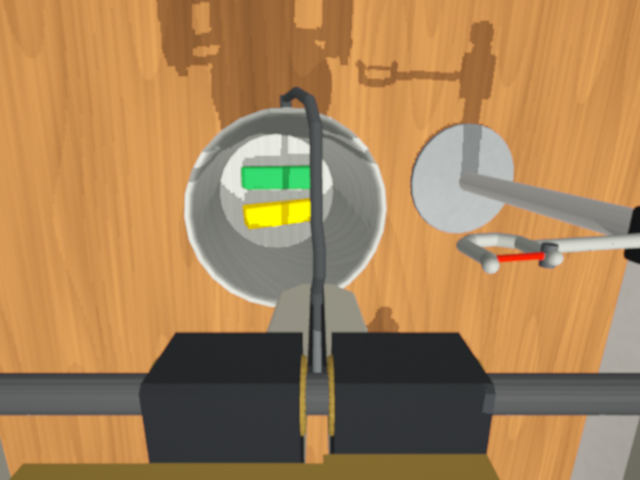

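```bash
python3 - <<'E'
from h import *
p=read_camera('wrist')
M=R.from_rotvec(read_state()['orientation']).as_matrix(); T=read_state()['tool_pos']
g=T+M@[0,0,-.0158]
ty=np.array([-.0381,.9993,0])
for n,o,z in [('mid',.026,.006),('k+',.031,.006),('k-',.021,.006),('fl+',.040,0),('fl-',.012,0)]:
    X=g+o*ty+[0,0,z]; print(n,X.round(4),proj(p,X).round(1))
q=[0.51814842,-0.23945037,0.03730106,0.2362459]
f=np.array([np.cos(q[2]),np.sin(q[2]),0])
b=np.array([q[0],q[1],0])
for n,x,z in [('tip',.029,q[3]+.04),('rear',.067,q[3]+.036),('keep',.05,q[3]+.028),('bot',.05,q[3]-.004)]: print(n,proj(p,b+f*x+[0,0,z]).round(1))
im=cv2.imread('pics/w9.png'); cv2.imwrite('pics/w9z.png',cv2.resize(im[80:300,260:580],(800,550),interpolation=cv2.INTER_CUBIC))
E
```

```text
mid [ 0.4585 -0.227   0.298 ] [[320.3 267.3]]
k+ [ 0.4583 -0.222   0.298 ] [[320.3 254.9]]
k- [ 0.4586 -0.232   0.298 ] [[320.2 279.5]]
fl+ [ 0.4579 -0.213   0.292 ] [[317.5 227.9]]
fl- [ 0.459 -0.241  0.292] [[317.5 294.6]]
tip [[492.5 269.4]]
rear [[556.5 262. ]]
keep [[516.  258.8]]
bot [[481.3 241.4]]
```

View pics/w9z.png

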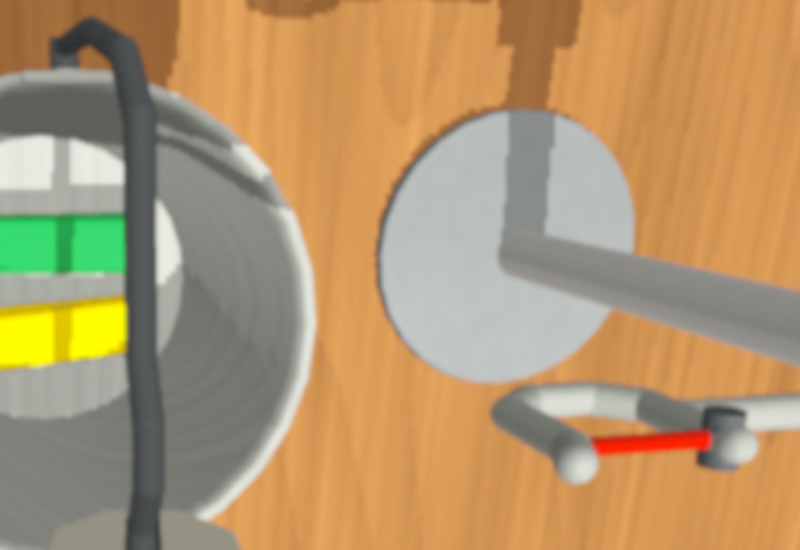

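Emit:
drive_tool --plan '[{"claw": 1, "linear": [-0.1, 0.3, 0.05], "angular": [0, 0, 0]}, {"claw": 1, "linear": [-0.2, 0.6, 0.1], "angular": [0, 0, 0]}, {"claw": 1, "linear": [-0.2, 0.8, 0.14], "angular": [0, 0, 0]}, {"claw": 1, "linear": [-0.2, 0.9, 0.16], "angular": [0, 0, 0]}, {"claw": 1, "linear": [-0.2, 0.9, 0.16], "angular": [0, 0, 0]}, {"claw": 1, "linear": [-0.2, 0.9, 0.16], "angular": [0, 0, 0]}, {"claw": 1, "linear": [-0.1, 0.8, 0.14], "angular": [0, 0, 0]}, {"claw": 1, "linear": [-0.1, 0.6, 0.1], "angular": [0, 0, 0]}, {"claw": 1, "linear": [0, 0.3, 0.05], "angular": [0, 0, 0]}, {"claw": 1, "linear": [0, 0, 0], "angular": [0, 0, 0]}, {"claw": 1, "linear": [0, 0, 0], "angular": [0, 0, 0]}]'

```text
t: 22.6
tool_pos: [0.5243, -0.2637, 0.2765]
orientation: [2.092, 2.173, 0.193]
force: [-0.7, 0.5, -4.9]
opening: 0.0031
```

```bash
cat > look.py <<'E'
from h import *
import sys
n=sys.argv[1]
s=read_state(); print(s['t'],s['tool_pos'].round(4),s['force'].round(2),s['opening'])
p=snap('side','s%s.png'%n); q=snap('scene','c%s.png'%n);w=snap('wrist','w%s.png'%n)
M=R.from_rotvec(s['orientation']).as_matrix(); T=s['tool_pos']
g=T+M@[0,0,-.0158]; ty=np.array([-.0373,.9993,0])
mid=g+.026*ty+[0,0,.006]
qq=[0.51814842,-0.23945037,0.03730106,0.2362459]
f=np.array([np.cos(qq[2]),np.sin(qq[2]),0]); b=np.array([qq[0],qq[1],0])
print('mid',mid.round(4))
for nm,X in [('mid',mid),('grip',g)]+[(a,b+f*x+[0,0,z]) for a,x,z in [('tip',.029,qq[3]+.04),('rear',.067,qq[3]+.036),('bot',.05,qq[3]-.004)]]:
    print(nm,'side',proj(p,X).round(1),'scene',proj(q,X).round(1),'wrist',proj(w,X).round(1))
m=proj(p,mid)[0]; x,y=int(m[0])-40,int(m[1])-35
cv2.imwrite('pics/s%sz.png'%n,cv2.resize(p['pixels'][y:y+80,x:x+100,::-1],(800,640),interpolation=cv2.INTER_CUBIC)[:600]); print('side crop',x,y,8)
m=proj(q,mid)[0]; x,y=int(m[0])-50,int(m[1])-30
cv2.imwrite('pics/c%sz.png'%n,cv2.resize(q['pixels'][y:y+75,x:x+100,::-1],(800,600),interpolation=cv2.INTER_CUBIC)); print('scene crop',x,y,8)
m=proj(w,mid)[0]; x,y=int(m[0])-100,int(m[1])-120
cv2.imwrite('pics/w%sz.png'%n,cv2.resize(w['pixels'][y:y+200,x:x+266,::-1],(798,600),interpolation=cv2.INTER_CUBIC)); print('wrist crop',x,y,3)
E
python3 look.py 10
```

```text
22.6 [ 0.5243 -0.2637  0.2765] [-0.66  0.52 -4.9 ] 0.0030919624138114198
mid [ 0.5206 -0.2379  0.2981]
mid side [[313.5 244. ]] scene [[253.4 222.1]] wrist [[320.3 267.2]]
grip side [[314.8 254.7]] scene [[241.5 223.7]] wrist [[317.5 321.2]]
tip side [[327.2 252.7]] scene [[253. 238.]] wrist [[369.8 249.9]]
rear side [[346.5 253.2]] scene [[252.3 254.2]] wrist [[445. 243.]]
bot side [[337.4 269.6]] scene [[254.4 256.7]] wrist [[382.5 224. ]]
side crop 273 208 8
scene crop 203 192 8
wrist crop 220 147 3
```

View pics/s10z.png

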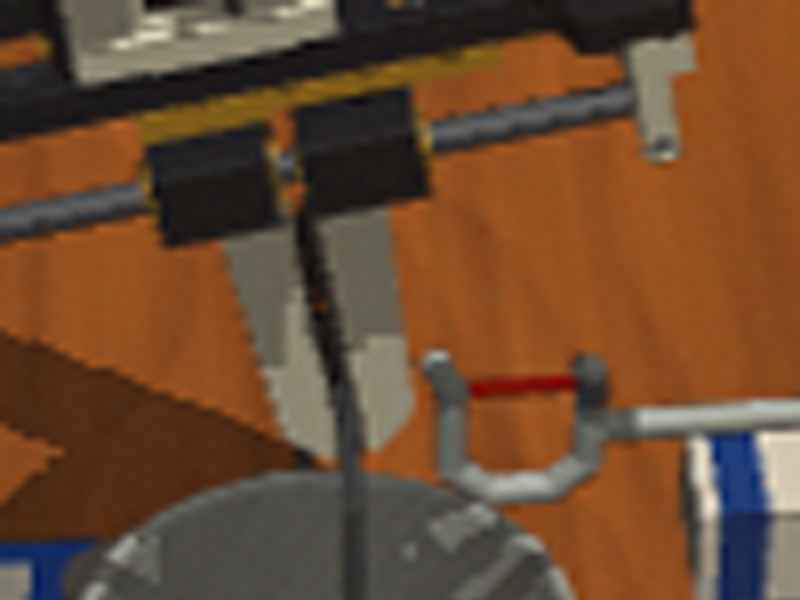

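View pics/c10z.png

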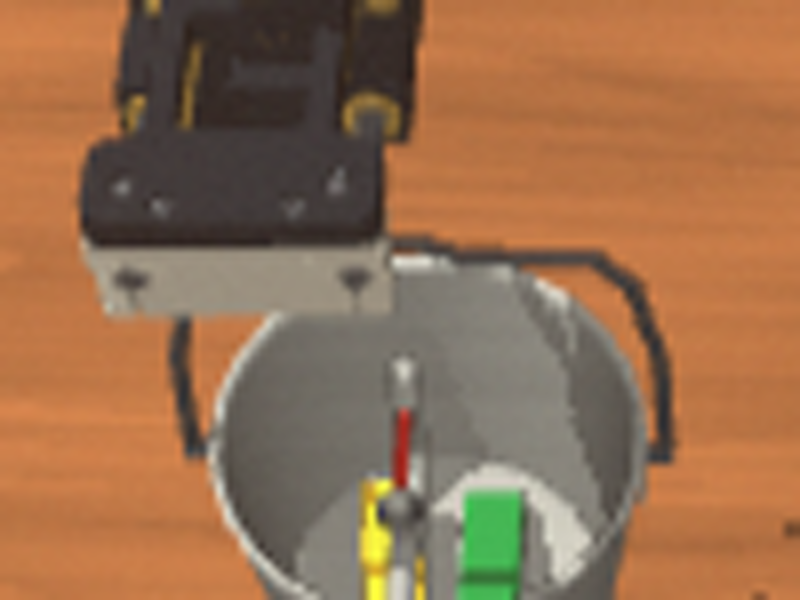

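View pics/w10z.png

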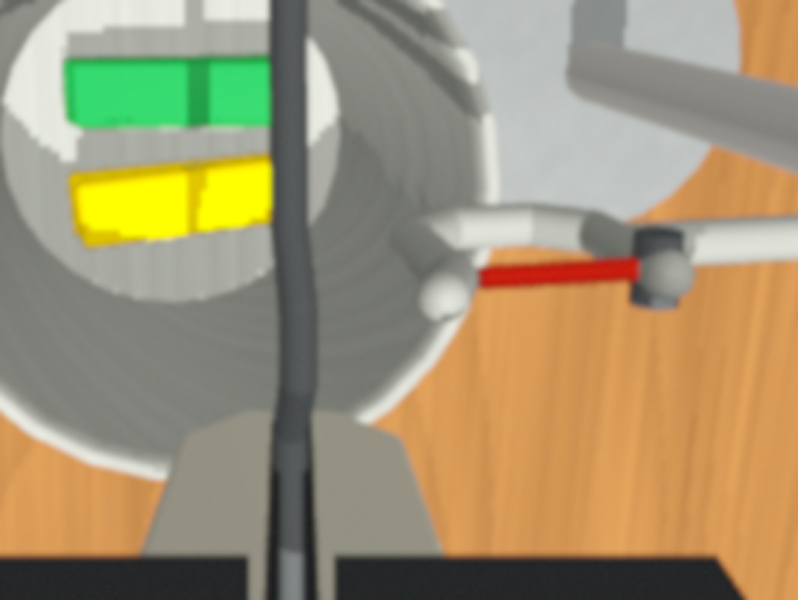

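```bash
python3 - <<'E'
from h import *
im=cv2.imread('pics/w10.png').astype(int)
for r in range(150,312,4):
    row=im[r,295:345]; # dark low-sat wire
    mx=row.max(1);mn=row.min(1); d=(mx<95)&(mx-mn<25)
    i=np.where(d)[0]; print(r,(i.min()+295,i.max()+295,len(i)) if len(i) else None)
print(im[200,300:340].tolist())
E
```

```text
150 (np.int64(311), np.int64(321), 11)
154 (np.int64(311), np.int64(321), 11)
158 (np.int64(310), np.int64(320), 11)
162 (np.int64(310), np.int64(320), 11)
166 (np.int64(310), np.int64(320), 11)
170 (np.int64(311), np.int64(320), 10)
174 (np.int64(311), np.int64(320), 10)
178 (np.int64(311), np.int64(320), 10)
182 (np.int64(311), np.int64(320), 10)
186 (np.int64(311), np.int64(320), 10)
190 (np.int64(311), np.int64(320), 10)
194 (np.int64(311), np.int64(320), 10)
198 (np.int64(311), np.int64(321), 11)
202 (np.int64(312), np.int64(321), 10)
206 (np.int64(312), np.int64(321), 10)
210 (np.int64(312), np.int64(321), 10)
214 (np.int64(312), np.int64(321), 10)
218 (np.int64(312), np.int64(321), 10)
222 (np.int64(311), np.int64(321), 11)
226 (np.int64(311), np.int64(322), 12)
230 (np.int64(312), np.int64(322), 11)
234 (np.int64(312), np.int64(323), 12)
238 (np.int64(312), np.int64(323), 12)
242 (np.int64(312), np.int64(324), 13)
246 (np.int64(313), np.int64(324), 12)
250 (np.int64(313), np.int64(325), 13)
254 (np.int64(313), np.int64(325), 13)
258 (np.int64(313), np.int64(325), 13)
262 (np.
[... 426 characters left out ...]
np.int64(310), np.int64(323), 14)
310 (np.int64(310), np.int64(324), 15)
[[0, 176, 203], [0, 178, 205], [0, 180, 207], [0, 182, 209], [0, 182, 209], [0, 183, 210], [0, 185, 212], [0, 188, 215], [0, 184, 210], [14, 158, 183], [56, 112, 129], [69, 78, 81], [76, 75, 71], [81, 80, 77], [85, 85, 82], [88, 87, 84], [90, 90, 87], [92, 91, 88], [91, 90, 87], [90, 90, 85], [87, 86, 83], [91, 92, 88], [115, 119, 117], [147, 155, 153], [162, 170, 168], [165, 173, 171], [166, 174, 171], [166, 175, 172], [166, 175, 172], [166, 174, 172], [163, 171, 169], [154, 162, 160], [133, 141, 139], [116, 122, 120], [110, 117, 115], [110, 117, 115], [110, 116, 114], [109, 114, 113], [107, 113, 112], [109, 114, 113]]
```

Emit:
drive_tool --plan '[{"claw": 1, "linear": [-0.05, 0.2, 0.035], "angular": [0, 0, 0]}, {"claw": 1, "linear": [-0.05, 0.4, 0.07], "angular": [0, 0, 0]}, {"claw": 1, "linear": [-0.04, 0.6, 0.105], "angular": [0, 0, 0]}, {"claw": 1, "linear": [0, 0.6, 0.105], "angular": [0, 0, 0]}, {"claw": 1, "linear": [0, 0.6, 0.105], "angular": [0, 0, 0]}, {"claw": 1, "linear": [0, 0.6, 0.105], "angular": [0, 0, 0]}, {"claw": 1, "linear": [0, 0.6, 0.105], "angular": [0, 0, 0]}, {"claw": 1, "linear": [0, 0.4, 0.07], "angular": [0, 0, 0]}, {"claw": 1, "linear": [0, 0.24, 0.04], "angular": [0, 0, 0]}, {"claw": 1, "linear": [0, 0, 0], "angular": [0, 0, 0]}, {"claw": 1, "linear": [0, 0, 0], "angular": [0, 0, 0]}]' --newtons 60

```text
t: 24.12
tool_pos: [0.5674, -0.2635, 0.2766]
orientation: [2.092, 2.173, 0.193]
force: [0.2, 0.3, -4.6]
opening: 0.0026
```

```bash
python3 look.py 11;  python3 - <<'E'
from h import *
im=cv2.imread('pics/w11.png').astype(int)
for r in range(210,302,4):
    row=im[r,295:345]; # dark low-sat wire
    mx=row.max(1);mn=row.min(1); d=(mx<95)&(mx-mn<25)
    i=np.where(d)[0]; print(r,(i.min()+295,i.max()+295,len(i)) if len(i) else None,end=';')
E
```

```text
24.125 [ 0.5674 -0.2635  0.2766] [ 0.15  0.35 -4.61] 0.0025987843312871867
mid [ 0.5637 -0.2377  0.2981]
mid side [[335.9 243.1]] scene [[251.7 239.2]] wrist [[320.3 267.4]]
grip side [[337.6 253.8]] scene [[239.6 240.7]] wrist [[317.5 321.3]]
tip side [[327.2 252.7]] scene [[253. 238.]] wrist [[272.7 252.2]]
rear side [[346.5 253.2]] scene [[252.3 254.2]] wrist [[356.4 244.9]]
bot side [[337.4 269.6]] scene [[254.4 256.7]] wrist [[306. 225.]]
side crop 295 208 8
scene crop 201 209 8
wrist crop 220 147 3
210 (np.int64(312), np.int64(320), 6);214 (np.int64(312), np.int64(321), 8);218 (np.int64(311), np.int64(321), 8);222 (np.int64(311), np.int64(321), 11);226 (np.int64(311), np.int64(344), 12);230 (np.int64(312), np.int64(344), 12);234 (np.int64(312), np.int64(322), 10);238 (np.int64(313), np.int64(322), 8);242 (np.int64(313), np.int64(323), 11);246 (np.int64(313), np.int64(344), 11);250 (np.int64(313), np.int64(344), 9);254 (np.int64(313), np.int64(324), 9);258 (np.int64(313), np.int64(324), 10);262 (np.int64(313), np.int64(324), 10);266 (np.int64(313), np.int64(324), 10);270 (np.int64(313), np.int64(324), 10);274 (np.int64(313), np.int64(324), 11);278 (np.int64(313), np.int64(324), 12);282 (np.int64(312), np.int64(323), 12);286 (np.int64(312), np.int64(322), 11);290 (np.int64(311), np.int64(322), 12);294 (np.int64(311), np.int64(323), 13);298 (np.int64(311), np.int64(323), 10);
```

View pics/s11z.png

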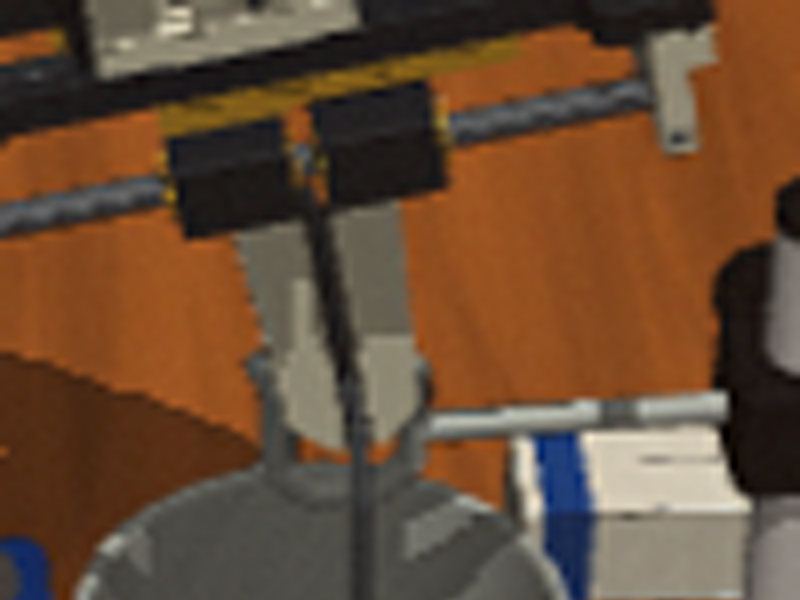

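View pics/c11z.png

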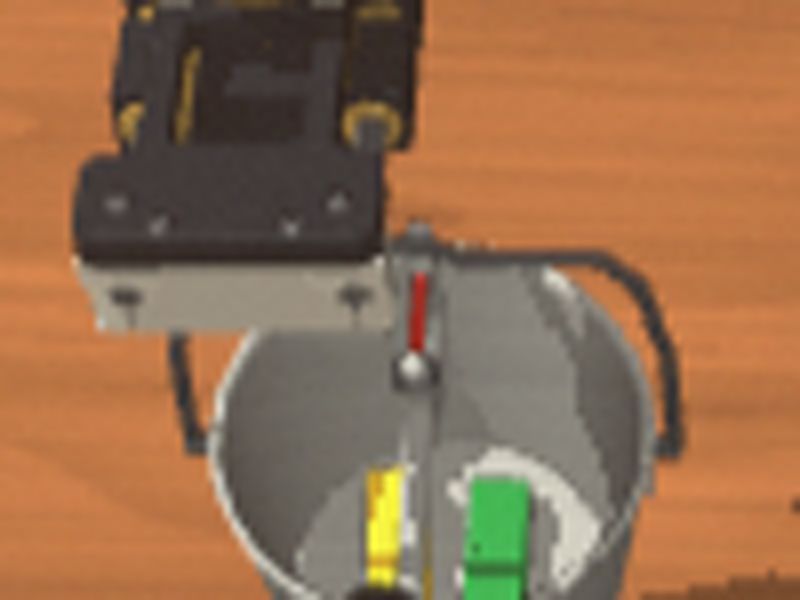

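View pics/w11z.png

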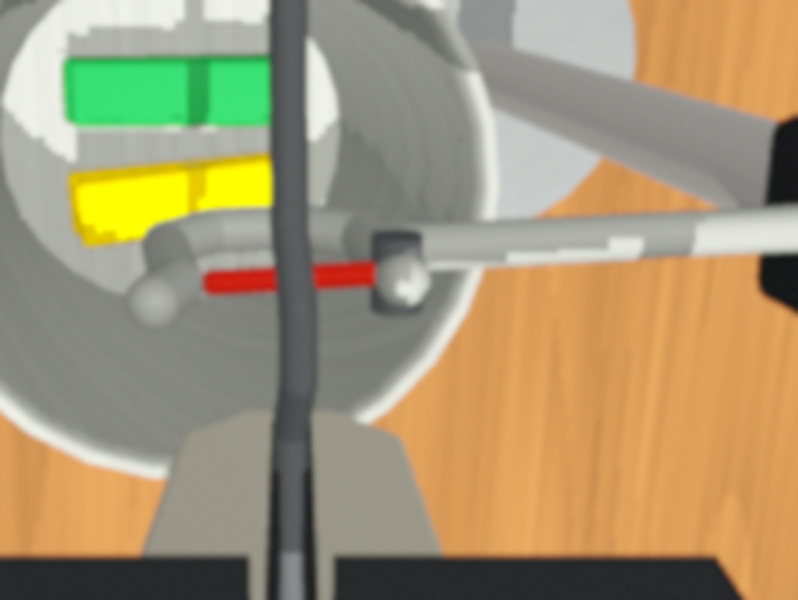

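Emit:
drive_tool --plan '[{"claw": 1, "linear": [-0.05, -0.05, 0.3], "angular": [0, 0, 0]}, {"claw": 1, "linear": [0, -0.07, 0.4], "angular": [0, 0, 0]}, {"claw": 1, "linear": [0, -0.07, 0.4], "angular": [0, 0, 0]}, {"claw": 1, "linear": [0, -0.07, 0.4], "angular": [0, 0, 0]}, {"claw": 1, "linear": [0, -0.07, 0.4], "angular": [0, 0, 0]}, {"claw": 1, "linear": [0, -0.05, 0.3], "angular": [0, 0, 0]}, {"claw": 1, "linear": [0, -0.05, 0.3], "angular": [0, 0, 0]}, {"claw": 1, "linear": [0, 0, 0], "angular": [0, 0, 0]}]'

```text
t: 25.28
tool_pos: [0.5675, -0.2638, 0.2508]
orientation: [2.093, 2.174, 0.193]
force: [0.4, 0.2, -5.0]
opening: 0.0028
```

```bash
python3 look.py 12
```

```text
25.275 [ 0.5675 -0.2638  0.2508] [ 0.37  0.21 -5.04] 0.0027738934069581806
mid [ 0.5638 -0.238   0.2724]
mid side [[335.7 253.8]] scene [[252.7 245.6]] wrist [[319.6 266.8]]
grip side [[337.3 264.5]] scene [[240.8 247.1]] wrist [[316.9 320.7]]
tip side [[327.2 252.7]] scene [[253. 238.]] wrist [[276.9 272.4]]
rear side [[346.5 253.2]] scene [[252.3 254.2]] wrist [[373.  262.7]]
bot side [[337.4 269.6]] scene [[254.4 256.7]] wrist [[313.3 237.1]]
side crop 295 218 8
scene crop 202 215 8
wrist crop 219 146 3
```

View pics/s12z.png

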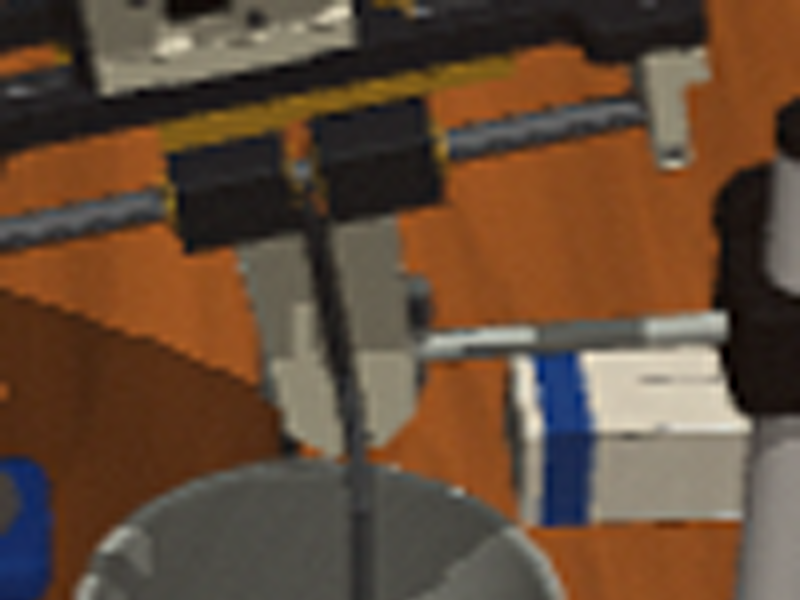

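View pics/w12z.png

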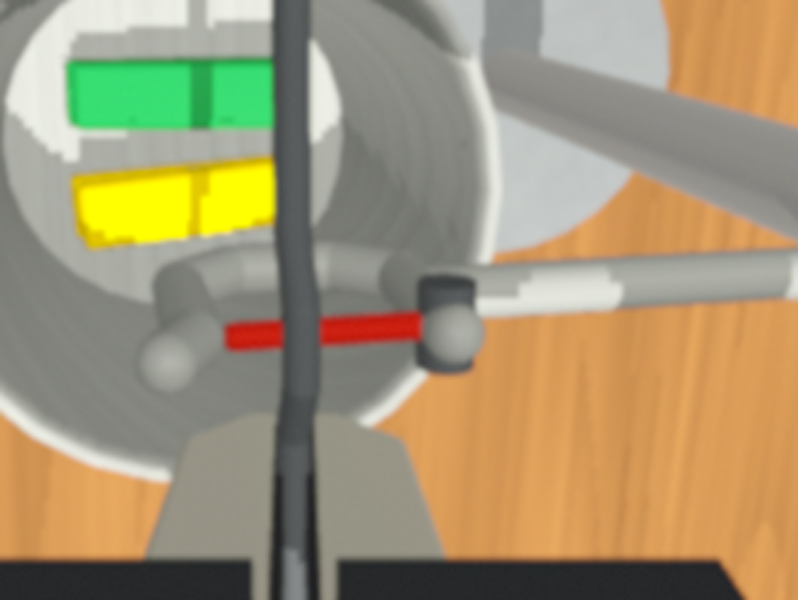

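Emit:
drive_tool --plan '[{"claw": 1, "linear": [0, -0.13, 0.2], "angular": [0, 0, 0]}, {"claw": 1, "linear": [0, -0.04, 0.2], "angular": [0, 0, 0]}, {"claw": 1, "linear": [0, -0.03, 0.2], "angular": [0, 0, 0]}, {"claw": 1, "linear": [0, 0, 0], "angular": [0, 0, 0]}]'

```text
t: 25.92
tool_pos: [0.567, -0.264, 0.2454]
orientation: [2.092, 2.173, 0.194]
force: [0.5, 0.8, 0.3]
opening: 0.0028
```

Emit:
drive_tool --plan '[{"claw": 1, "linear": [0, -0.04, 0.2], "angular": [0, 0, 0]}, {"claw": 1, "linear": [0, -0.03, 0.2], "angular": [0, 0, 0]}, {"claw": 1, "linear": [0, -0.04, 0.2], "angular": [0, 0, 0]}, {"claw": 1, "linear": [0, 0, 0], "angular": [0, 0, 0]}]'

```text
t: 26.42
tool_pos: [0.5668, -0.2642, 0.2393]
orientation: [2.092, 2.172, 0.193]
force: [-0.2, -0.2, 4.7]
opening: 0.0026
```

```bash
python3 look.py 13
```

```text
26.425 [ 0.5668 -0.2642  0.2393] [-0.15 -0.17  4.68] 0.002624927459076094
mid [ 0.5631 -0.2384  0.2609]
mid side [[335.2 258.6]] scene [[253.  248.1]] wrist [[320.6 267.4]]
grip side [[336.8 269.3]] scene [[241.3 249.5]] wrist [[317.8 321.4]]
tip side [[327.2 252.7]] scene [[253. 238.]] wrist [[282.6 284.1]]
rear side [[346.5 253.2]] scene [[252.3 254.2]] wrist [[385.8 272.8]]
bot side [[337.4 269.6]] scene [[254.4 256.7]] wrist [[319.9 243.6]]
side crop 295 223 8
scene crop 203 218 8
wrist crop 220 147 3
```

View pics/w13z.png

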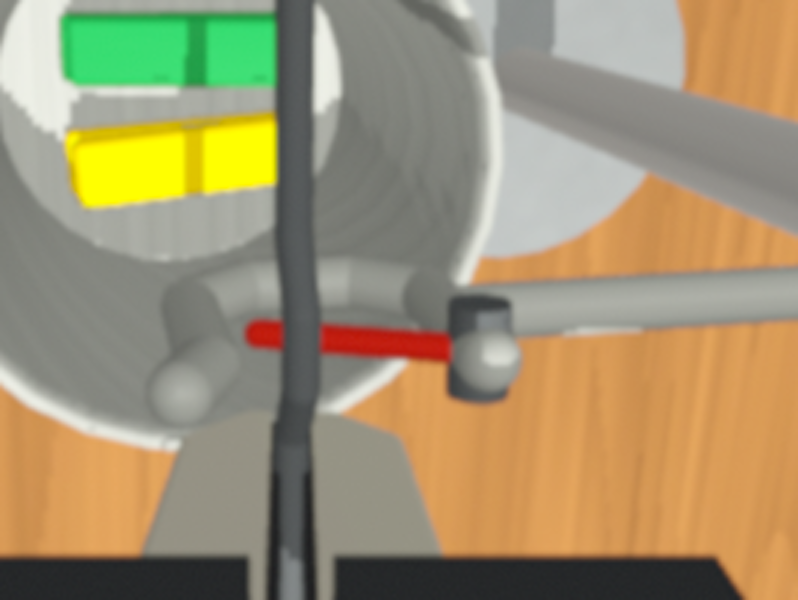

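View pics/c13z.png

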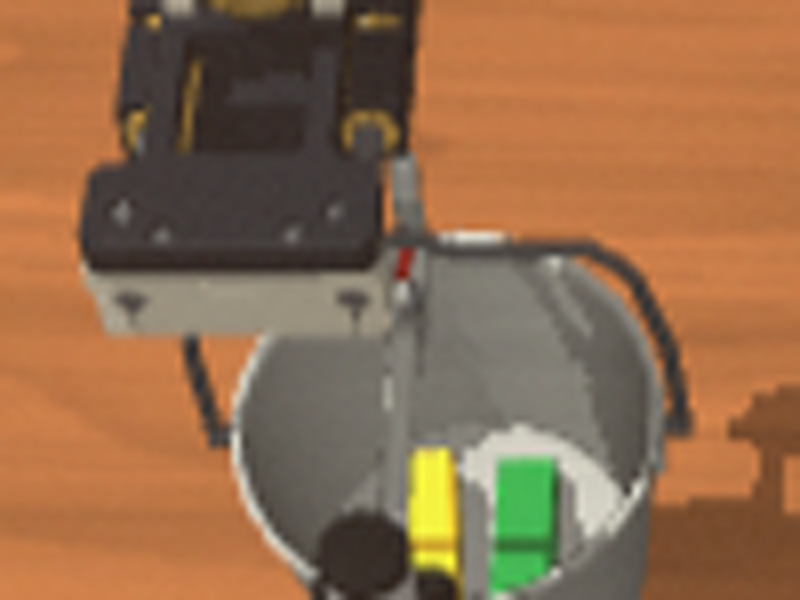

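Emit:
drive_tool --plan '[{"claw": 1, "linear": [0, -0.03, 0.15], "angular": [0, -0.8, 0]}, {"claw": 1, "linear": [0, -0.03, 0.15], "angular": [0, -0.8, 0]}, {"claw": 1, "linear": [0, -0.03, 0.15], "angular": [0, -0.8, 0]}, {"claw": 1, "linear": [0, 0, 0], "angular": [0, 0, 0]}]'

```text
t: 27.08
tool_pos: [0.5667, -0.2646, 0.2352]
orientation: [2.076, 2.148, 0.147]
force: [-2.1, -3.3, 7.2]
opening: 0.0029
```

```bash
python3 look.py 14
```

```text
27.075 [ 0.5667 -0.2646  0.2352] [-2.15 -3.26  7.17] 0.0029226104030581172
mid [ 0.5629 -0.238   0.2567]
mid side [[335.1 260.2]] scene [[253.4 249. ]] wrist [[320.6 269.2]]
grip side [[336.7 270.9]] scene [[241.7 250.5]] wrist [[317.7 321.5]]
tip side [[327.2 252.7]] scene [[253. 238.]] wrist [[284.2 294.8]]
rear side [[346.5 253.2]] scene [[252.3 254.2]] wrist [[390.6 281.2]]
bot side [[337.4 269.6]] scene [[254.4 256.7]] wrist [[322.  246.2]]
side crop 295 225 8
scene crop 203 218 8
wrist crop 220 149 3
```

View pics/w14z.png

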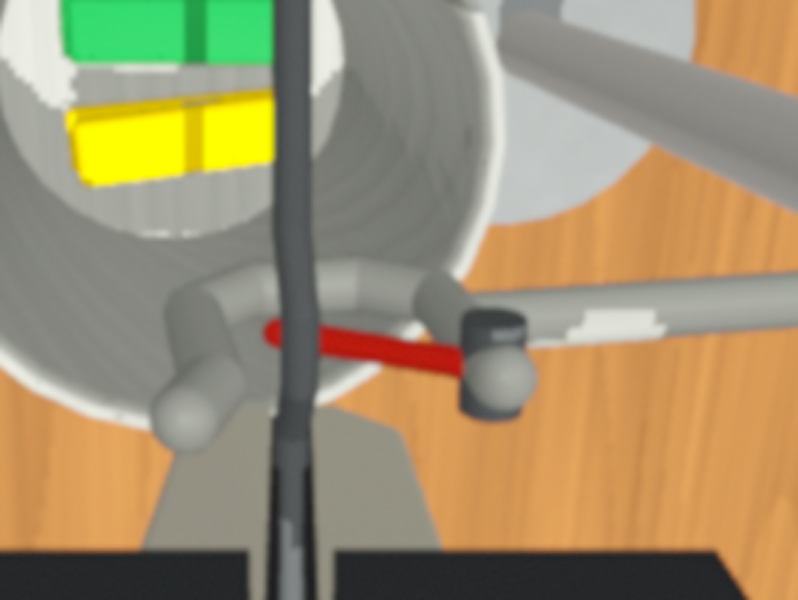

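View pics/c14z.png

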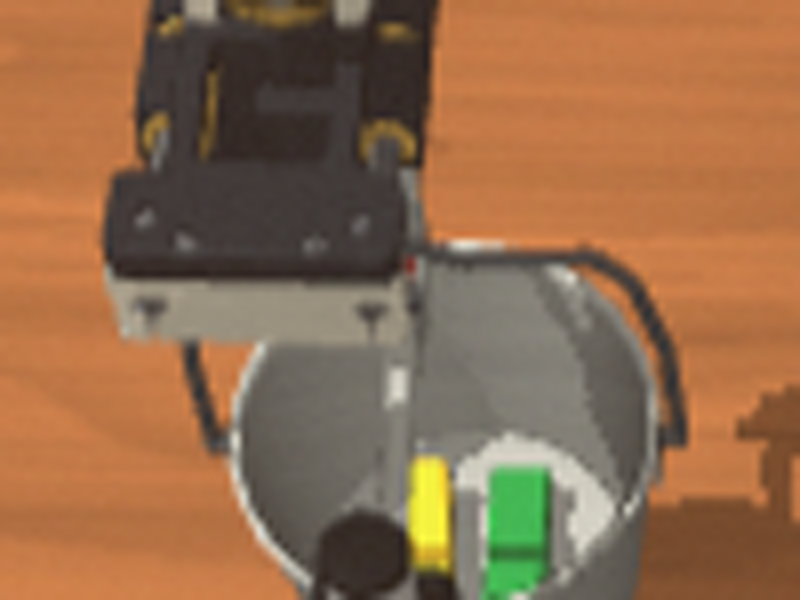

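Emit:
drive_tool --plan '[{"claw": 1, "linear": [-0.02, -0.03, 0.15], "angular": [0, -0.3, 0]}, {"claw": 1, "linear": [-0.02, -0.03, 0.15], "angular": [0, -0.3, 0]}, {"claw": 1, "linear": [0, -0.03, 0.15], "angular": [0, 0, 0]}, {"claw": 1, "linear": [0, 0, 0], "angular": [0, 0, 0]}]'

```text
t: 27.72
tool_pos: [0.5665, -0.2651, 0.2307]
orientation: [2.072, 2.142, 0.136]
force: [-2.4, -0.5, 8.9]
opening: 0.003
```

```bash
python3 look.py 15
```

```text
27.725 [ 0.5665 -0.2651  0.2307] [-2.36 -0.54  8.93] 0.0030405687105319545
mid [ 0.5627 -0.2384  0.2522]
mid side [[334.9 262.1]] scene [[253.4 250. ]] wrist [[320.5 269.4]]
grip side [[336.5 272.8]] scene [[241.7 251.4]] wrist [[317.7 321.2]]
tip side [[327.2 252.7]] scene [[253. 238.]] wrist [[286.1 301.1]]
rear side [[346.5 253.2]] scene [[252.3 254.2]] wrist [[395.8 286.3]]
bot side [[337.4 269.6]] scene [[254.4 256.7]] wrist [[324.4 248.6]]
side crop 294 227 8
scene crop 203 219 8
wrist crop 220 149 3
```

View pics/w15z.png

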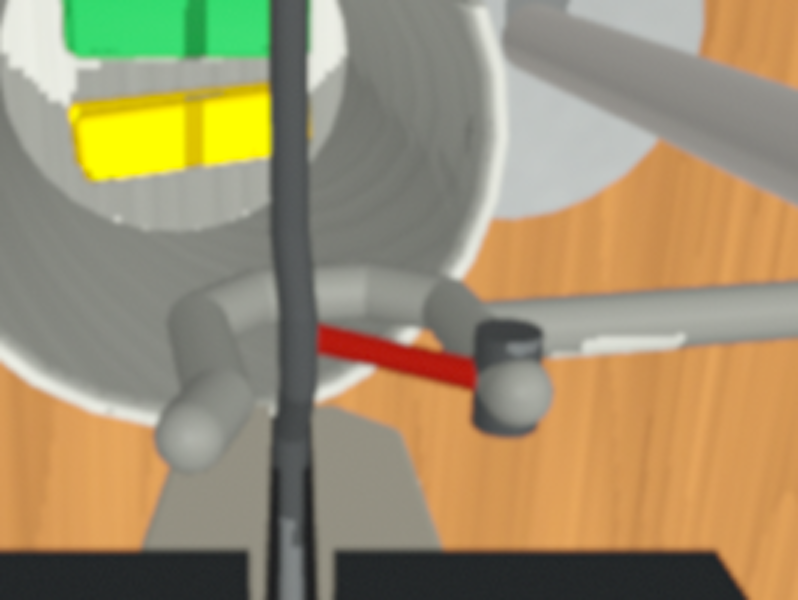

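Emit:
drive_tool --plan '[{"claw": 1, "linear": [0, -0.02, 0.1], "angular": [0, 0, 0]}, {"claw": 1, "linear": [0, -0.02, 0.1], "angular": [0, 0, 0]}, {"claw": 1, "linear": [0, 0, 0], "angular": [0, 0, 0]}]'

```text
t: 28.25
tool_pos: [0.566, -0.2652, 0.2283]
orientation: [2.073, 2.143, 0.135]
force: [-3.6, -1.0, 6.8]
opening: 0.0031
```

Emit:
drive_tool --plan '[{"claw": 1, "linear": [0, -0.02, 0.1], "angular": [0, 0, 0]}, {"claw": 1, "linear": [0, 0, 0], "angular": [0, 0, 0]}]'

```text
t: 28.5
tool_pos: [0.5649, -0.2645, 0.225]
orientation: [2.076, 2.146, 0.135]
force: [0.1, -0.6, -5.1]
opening: 0.0032
```

```bash
python3 look.py 16
```

```text
28.5 [ 0.5649 -0.2645  0.225 ] [ 0.09 -0.63 -5.06] 0.00323501804009465
mid [ 0.5612 -0.2378  0.2465]
mid side [[334.1 264.2]] scene [[254.  250.7]] wrist [[319.7 270.2]]
grip side [[335.7 274.9]] scene [[242.4 252.2]] wrist [[317.  322.3]]
tip side [[327.2 252.7]] scene [[253. 238.]] wrist [[291.3 312.3]]
rear side [[346.5 253.2]] scene [[252.3 254.2]] wrist [[405.2 296.4]]
bot side [[337.4 269.6]] scene [[254.4 256.7]] wrist [[329.9 255.5]]
side crop 294 229 8
scene crop 204 220 8
wrist crop 219 150 3
```

View pics/w16z.png

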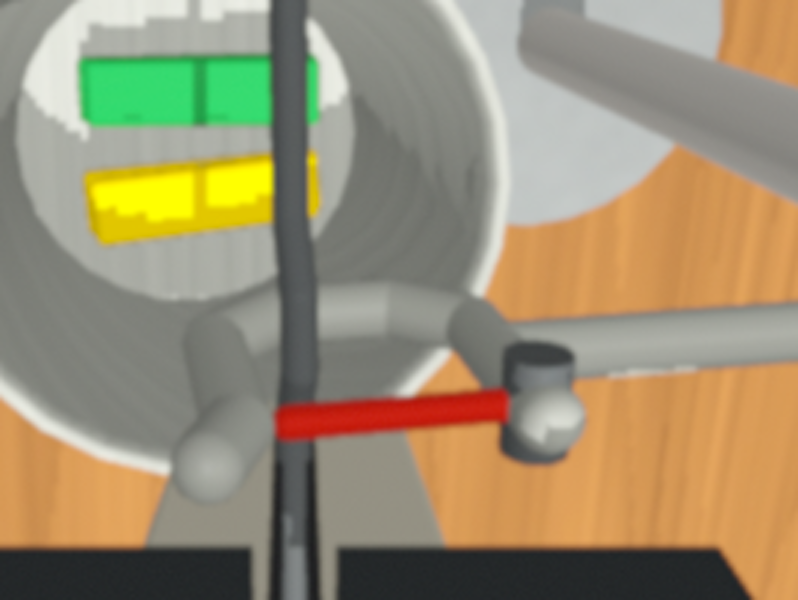

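View pics/c16z.png

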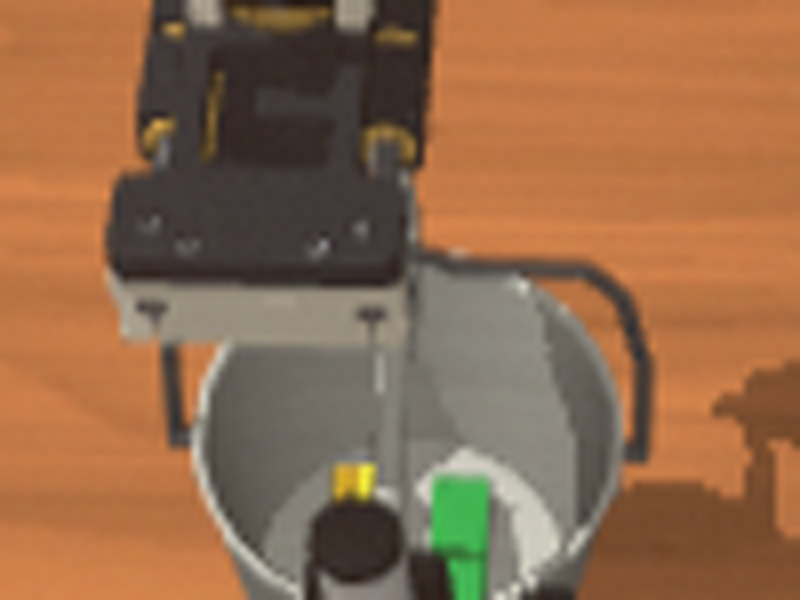

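View pics/s16z.png

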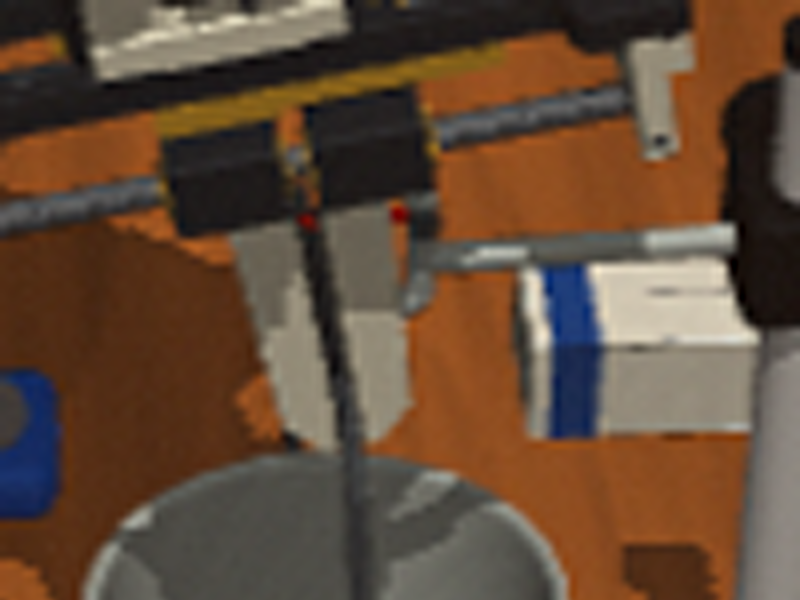

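Emit:
drive_tool --plan '[{"claw": 1, "linear": [0, 0.1, 0.02], "angular": [0, 0.7, 0]}, {"claw": 1, "linear": [0, 0.1, 0.02], "angular": [0, 0.7, 0]}, {"claw": 1, "linear": [0, 0.15, 0.03], "angular": [0, 0.8, 0]}, {"claw": 1, "linear": [0, 0.15, 0.03], "angular": [0, 0.8, 0]}, {"claw": 1, "linear": [0, 0.1, 0.02], "angular": [0, 0, 0]}, {"claw": 1, "linear": [0, 0, 0], "angular": [0, 0, 0]}, {"claw": 1, "linear": [0, 0, 0], "angular": [0, 0, 0]}]'

```text
t: 29.52
tool_pos: [0.5725, -0.2644, 0.2265]
orientation: [2.092, 2.173, 0.193]
force: [0.2, -0.6, -4.7]
opening: 0.003
```

```bash
python3 look.py 17
```

```text
29.525 [ 0.5725 -0.2644  0.2265] [ 0.18 -0.55 -4.73] 0.0030076353657829957
mid [ 0.5688 -0.2386  0.2481]
mid side [[338.  263.7]] scene [[253.3 253.4]] wrist [[320.3 267.4]]
grip side [[339.6 274.4]] scene [[241.6 254.8]] wrist [[317.4 321.4]]
tip side [[327.2 252.7]] scene [[253. 238.]] wrist [[267.6 300.1]]
rear side [[346.5 253.2]] scene [[252.3 254.2]] wrist [[382.  286.5]]
bot side [[337.4 269.6]] scene [[254.4 256.7]] wrist [[311.8 252.2]]
side crop 297 228 8
scene crop 203 223 8
wrist crop 220 147 3
```

View pics/w17z.png

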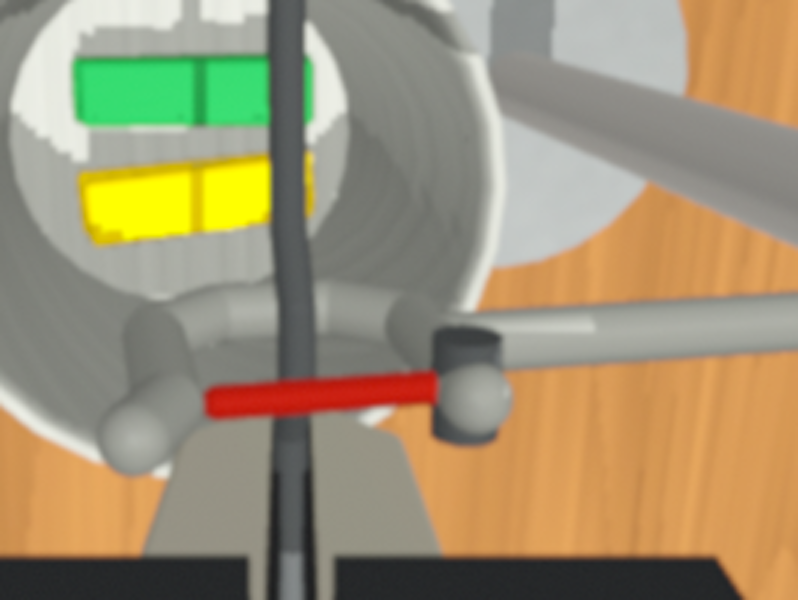

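View pics/c17z.png

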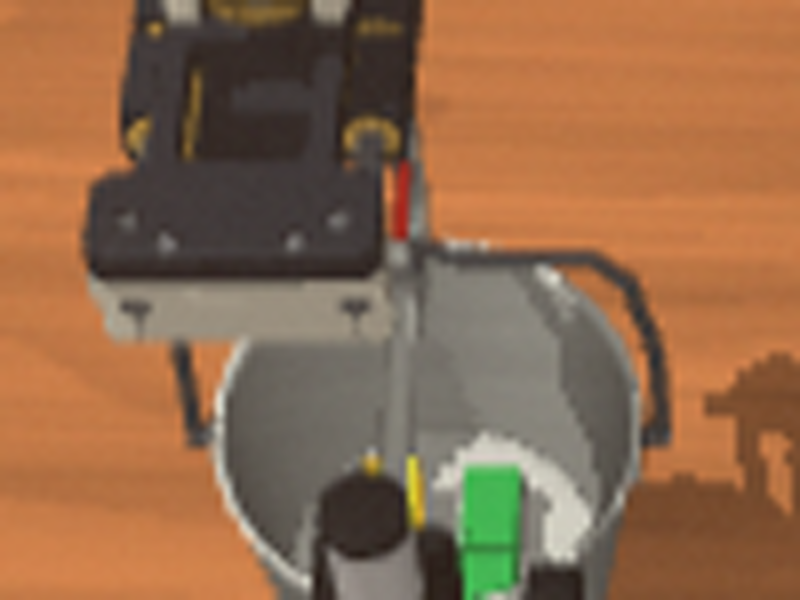

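Emit:
drive_tool --plan '[{"claw": 1, "linear": [0.05, -0.03, 0.15], "angular": [0, 0, 0]}, {"claw": 1, "linear": [0, -0.03, 0.15], "angular": [0, 0, 0]}, {"claw": 1, "linear": [0, -0.03, 0.15], "angular": [0, 0, 0]}, {"claw": 1, "linear": [0, -0.03, 0.15], "angular": [0, 0, 0]}, {"claw": 1, "linear": [0, 0, 0], "angular": [0, 0, 0]}]'

```text
t: 30.3
tool_pos: [0.5724, -0.2639, 0.2203]
orientation: [2.092, 2.173, 0.193]
force: [0.3, 0.6, -5.0]
opening: 0.0027
```

Emit:
drive_tool --plan '[{"claw": 1, "linear": [0, -0.02, 0.1], "angular": [0, 0, 0]}, {"claw": 1, "linear": [0, 0, 0], "angular": [0, 0, 0]}]'

```text
t: 30.55
tool_pos: [0.5725, -0.264, 0.2196]
orientation: [2.092, 2.173, 0.194]
force: [0.2, 0.4, -2.4]
opening: 0.0026
```

Emit:
drive_tool --plan '[{"claw": 1, "linear": [0, -0.02, 0.1], "angular": [0, 0, 0]}, {"claw": 1, "linear": [0, 0, 0], "angular": [0, 0, 0]}]'

```text
t: 30.8
tool_pos: [0.5726, -0.264, 0.2188]
orientation: [2.092, 2.173, 0.194]
force: [-0.7, 1.2, -0.2]
opening: 0.0032
```

```bash
python3 look.py 18
```

```text
30.8 [ 0.5726 -0.264   0.2188] [-0.73  1.24 -0.2 ] 0.0032137248531140397
mid [ 0.5689 -0.2382  0.2404]
mid side [[337.9 266.6]] scene [[253.8 255.2]] wrist [[320.3 267.4]]
grip side [[339.5 277.3]] scene [[242.2 256.6]] wrist [[317.5 321.4]]
tip side [[327.2 252.7]] scene [[253. 238.]] wrist [[269.1 312.6]]
rear side [[346.5 253.2]] scene [[252.3 254.2]] wrist [[389.8 297.2]]
bot side [[337.4 269.6]] scene [[254.4 256.7]] wrist [[314.8 259. ]]
side crop 297 231 8
scene crop 203 225 8
wrist crop 220 147 3
```

View pics/w18z.png

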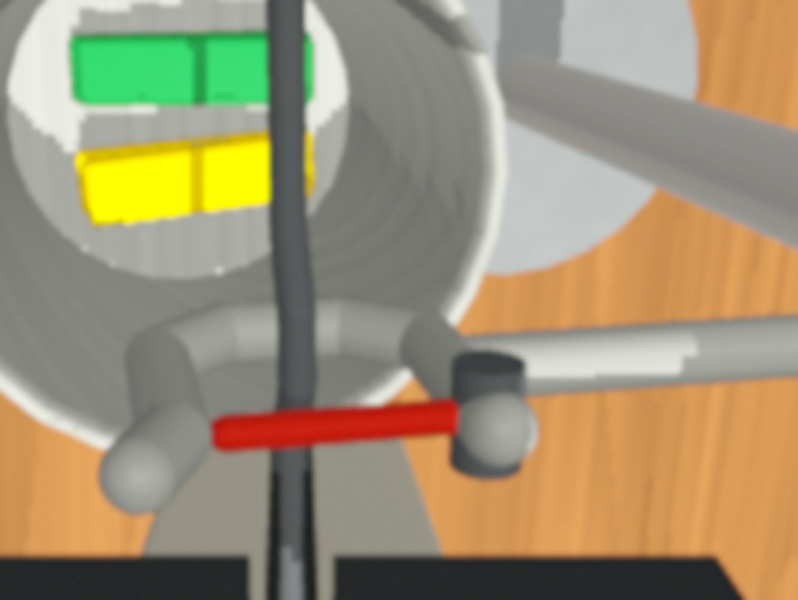

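View pics/s18z.png

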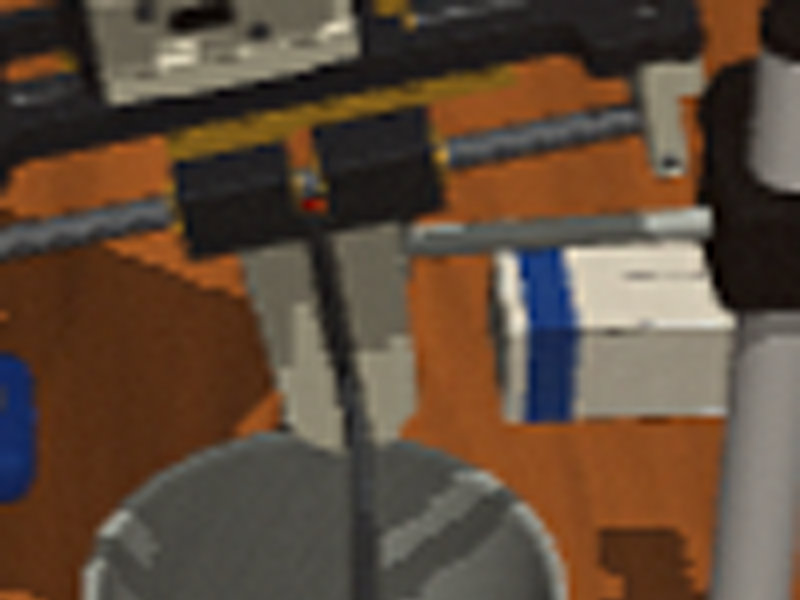

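View pics/c18z.png

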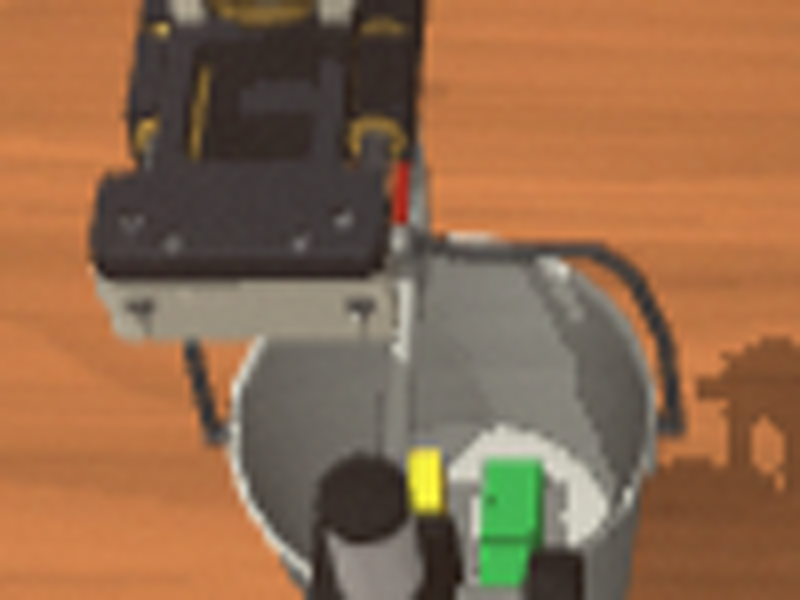

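```bash
python3 - <<'E'
from h import *
im=cv2.imread('pics/w18.png')
cv2.imwrite('pics/w18y.png',cv2.resize(im[200:310,280:360],(560,770),interpolation=cv2.INTER_CUBIC)[:600])
im=im.astype(int)
for r in range(200,300,3):
    row=im[r,295:345]; # dark low-sat wire
    mx=row.max(1);mn=row.min(1); d=(mx<96)&(mx-mn<25)
    i=np.where(d)[0]; print(r,(i.min()+295,i.max()+295,len(i)) if len(i) else None,end=';')
E
```

```text
200 (np.int64(311), np.int64(320), 10);203 (np.int64(311), np.int64(320), 10);206 (np.int64(311), np.int64(320), 10);209 (np.int64(311), np.int64(320), 10);212 (np.int64(311), np.int64(320), 10);215 (np.int64(311), np.int64(320), 10);218 (np.int64(310), np.int64(320), 11);221 (np.int64(311), np.int64(321), 11);224 (np.int64(311), np.int64(321), 11);227 (np.int64(311), np.int64(321), 11);230 (np.int64(311), np.int64(322), 12);233 (np.int64(311), np.int64(322), 12);236 (np.int64(311), np.int64(322), 12);239 (np.int64(311), np.int64(323), 13);242 (np.int64(312), np.int64(323), 12);245 (np.int64(312), np.int64(324), 13);248 (np.int64(312), np.int64(323), 12);251 (np.int64(313), np.int64(323), 11);254 (np.int64(313), np.int64(323), 11);257 (np.int64(313), np.int64(323), 11);260 (np.int64(313), np.int64(323), 11);263 (np.int64(313), np.int64(323), 11);266 (np.int64(313), np.int64(324), 12);269 (np.int64(313), np.int64(324), 12);272 (np.int64(313), np.int64(324), 12);275 (np.int64(313), np.int64(324), 12);278 (np.int64(313), np.int64(324), 12);281 (np.int64(312), np.int64(323), 12);284 None;287 None;290 None;293 None;296 None;299 (np.int64(310), np.int64(323), 14);
```

View pics/w18y.png

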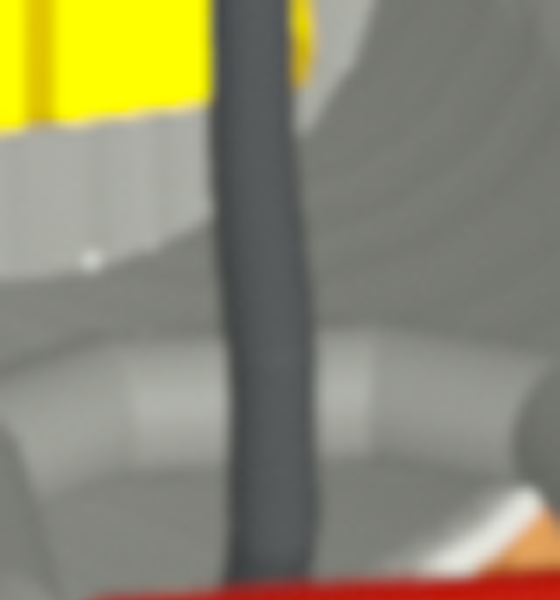

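Emit:
drive_tool --plan '[{"claw": 1, "linear": [0.04, 0, 0], "angular": [0, 0, 0]}, {"claw": 1, "linear": [0.04, 0, 0], "angular": [0, 0, 0]}, {"claw": 1, "linear": [0, 0, 0], "angular": [0, 0, 0]}]'

```text
t: 31.32
tool_pos: [0.5725, -0.2637, 0.2187]
orientation: [2.092, 2.172, 0.193]
force: [-0.9, -2.2, 1.2]
opening: 0.0027
```

Emit:
drive_tool --plan '[{"claw": 1, "linear": [0, 0, 0], "angular": [0, 0, 0]}, {"claw": 1, "linear": [0, 0, 0], "angular": [0, 0, 0]}]' --newtons 25

```text
t: 31.58
tool_pos: [0.5726, -0.2632, 0.2186]
orientation: [2.092, 2.173, 0.194]
force: [1.3, -0.9, 2.1]
opening: 0.0037
```

Emit:
drive_tool --plan '[{"claw": 1, "linear": [0, 0, 0], "angular": [0, 0, 0]}, {"claw": 1, "linear": [0, 0, 0], "angular": [0, 0, 0]}, {"claw": 1, "linear": [0, 0, 0], "angular": [0, 0, 0]}]' --newtons 8

```text
t: 31.95
tool_pos: [0.5723, -0.2632, 0.2183]
orientation: [2.092, 2.173, 0.193]
force: [1.3, -1.0, 1.8]
opening: 0.0041
```

```bash
python3 look.py 19;python3 - <<'E'
from h import *
im=cv2.imread('pics/w19.png')
cv2.imwrite('pics/w19y.png',cv2.resize(im[200:310,280:360],(560,770),interpolation=cv2.INTER_CUBIC)[:600])
E
```

```text
31.95 [ 0.5723 -0.2632  0.2183] [ 1.27 -0.99  1.78] 0.004067978742550764
mid [ 0.5686 -0.2373  0.2399]
mid side [[337.7 266.5]] scene [[254.2 255.2]] wrist [[320.3 267.4]]
grip side [[339.3 277.3]] scene [[242.6 256.6]] wrist [[317.5 321.4]]
tip side [[327.2 252.7]] scene [[253. 238.]] wrist [[270. 316.]]
rear side [[346.5 253.2]] scene [[252.3 254.2]] wrist [[391.  300.3]]
bot side [[337.4 269.6]] scene [[254.4 256.7]] wrist [[315.6 261.5]]
side crop 297 231 8
scene crop 204 225 8
wrist crop 220 147 3
```

View pics/w19y.png

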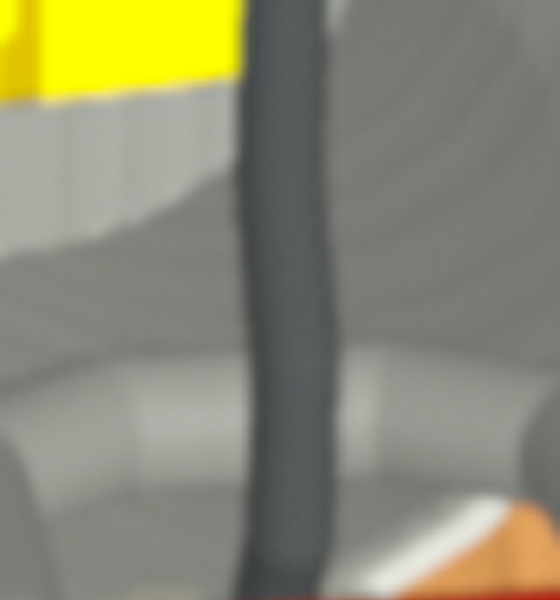

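View pics/c19z.png

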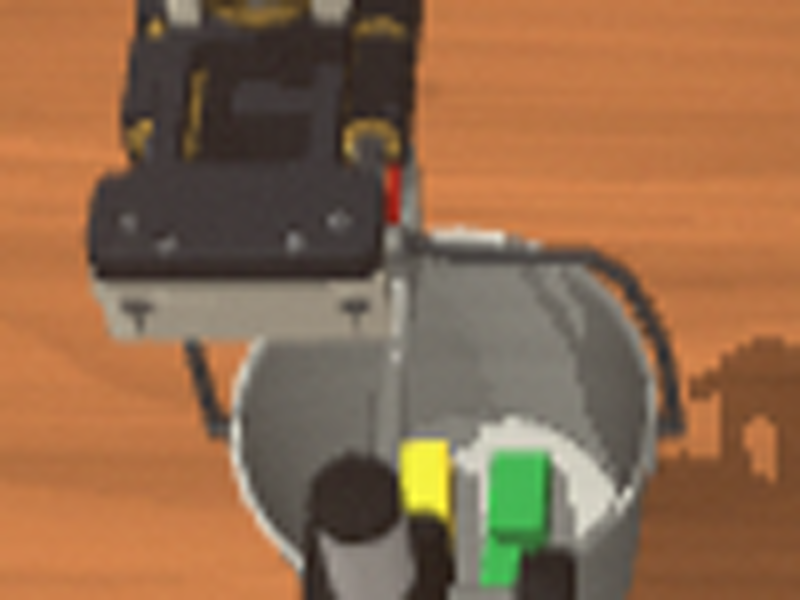

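Emit:
drive_tool --plan '[{"claw": 1, "linear": [-0.02, 0, -0.05], "angular": [0, 0, 0]}, {"claw": 1, "linear": [0, 0, 0], "angular": [0, 0, 0]}, {"claw": 1, "linear": [0, 0, 0], "angular": [0, 0, 0]}]' --newtons 3

```text
t: 32.48
tool_pos: [0.5722, -0.2633, 0.2188]
orientation: [2.092, 2.173, 0.193]
force: [1.7, 0.3, 0.5]
opening: 0.0051
```

```bash
python3 look.py 20
```

```text
32.475 [ 0.5722 -0.2633  0.2188] [1.72 0.29 0.5 ] 0.005058268654372826
mid [ 0.5685 -0.2375  0.2403]
mid side [[337.7 266.4]] scene [[254.1 255.1]] wrist [[320.4 267.5]]
grip side [[339.3 277.1]] scene [[242.5 256.5]] wrist [[317.6 321.5]]
tip side [[327.2 252.7]] scene [[253. 238.]] wrist [[270.3 314.9]]
rear side [[346.5 253.2]] scene [[252.3 254.2]] wrist [[390.9 299.4]]
bot side [[337.4 269.6]] scene [[254.4 256.7]] wrist [[315.7 260.8]]
side crop 297 231 8
scene crop 204 225 8
wrist crop 220 147 3
```

View pics/w20z.png

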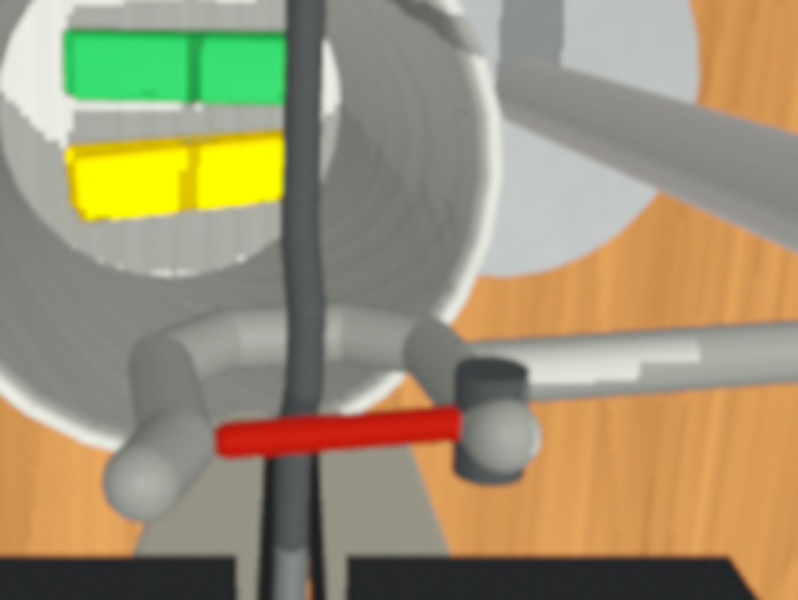

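View pics/s20z.png

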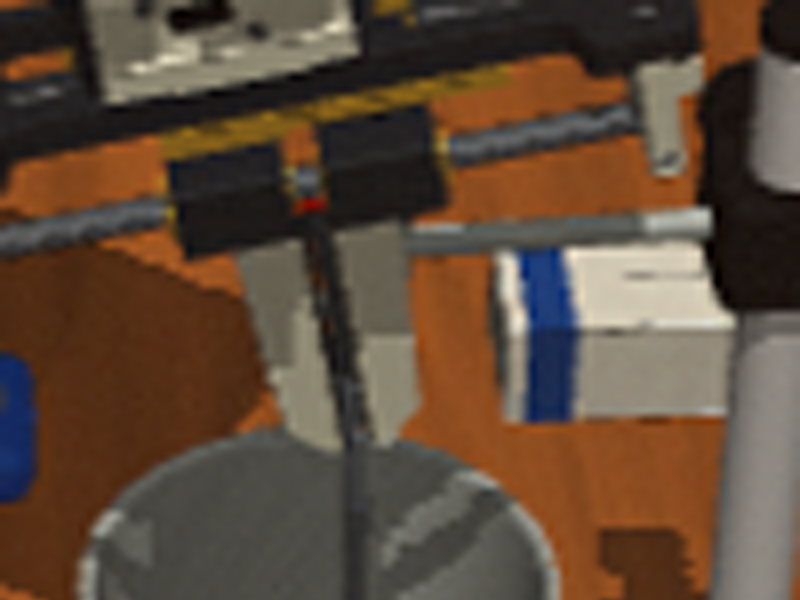

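Emit:
drive_tool --plan '[{"claw": 0.93, "linear": [0, 0, 0], "angular": [0, 0, 0]}, {"claw": 0.9, "linear": [0, 0, 0], "angular": [0, 0, 0]}, {"claw": 0.85, "linear": [0, 0, 0], "angular": [0, 0, 0]}, {"claw": 0.8, "linear": [0, 0, 0], "angular": [0, 0, 0]}, {"claw": 0.75, "linear": [0, 0, 0], "angular": [0, 0, 0]}, {"claw": 0.75, "linear": [0, 0, 0], "angular": [0, 0, 0]}]'

```text
t: 33.38
tool_pos: [0.5722, -0.2634, 0.2188]
orientation: [2.092, 2.173, 0.193]
force: [0.0, -0.2, -0.3]
opening: 0.0233
```

```bash
python3 look.py 21
```

```text
33.375 [ 0.5722 -0.2634  0.2188] [ 0.02 -0.25 -0.28] 0.023289963269246282
mid [ 0.5685 -0.2376  0.2404]
mid side [[337.7 266.4]] scene [[254.1 255. ]] wrist [[320.2 267.4]]
grip side [[339.3 277.2]] scene [[242.5 256.5]] wrist [[317.4 321.4]]
tip side [[327.2 252.7]] scene [[253. 238.]] wrist [[270.2 314.4]]
rear side [[346.5 253.2]] scene [[252.3 254.2]] wrist [[390.7 298.9]]
bot side [[337.4 269.6]] scene [[254.4 256.7]] wrist [[315.6 260.5]]
side crop 297 231 8
scene crop 204 225 8
wrist crop 220 147 3
```

View pics/w21z.png

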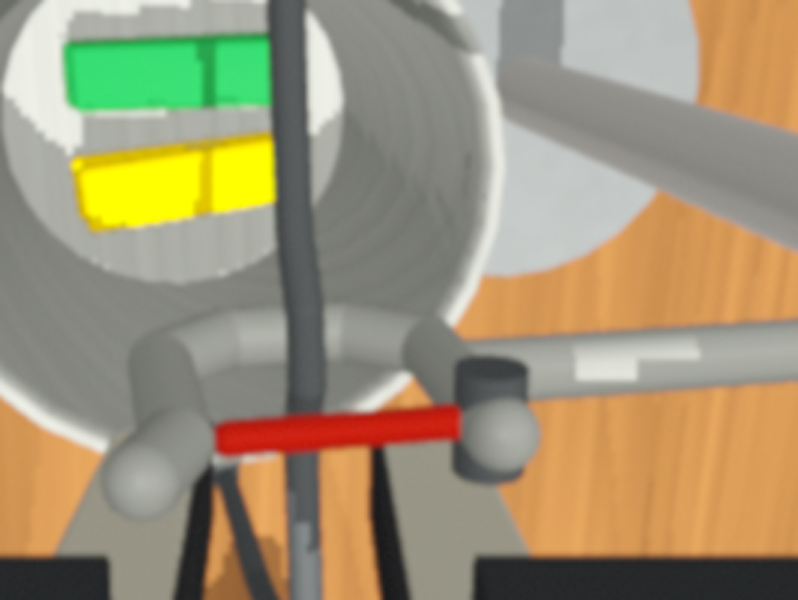

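View pics/s21z.png

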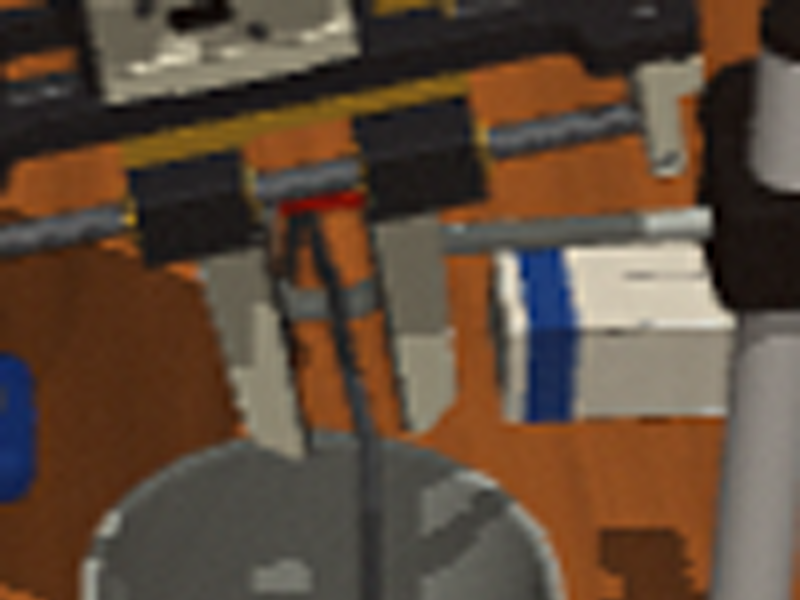

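Emit:
drive_tool --plan '[{"claw": 0.75, "linear": [0, 0, -0.4], "angular": [0, 0, 0]}, {"claw": 0.75, "linear": [0, 0, -0.8], "angular": [0, 0, 0]}, {"claw": 0.75, "linear": [0, 0, -0.8], "angular": [0, 0, 0]}, {"claw": 0.75, "linear": [0, 0, -1], "angular": [0, 0, 0]}, {"claw": 0.75, "linear": [0, 0, -1.2], "angular": [0, 0, 0]}, {"claw": 0.75, "linear": [0, 0, -1.5], "angular": [0, 0, 0]}, {"claw": 0.75, "linear": [0, 0, -1.5], "angular": [0, 0, 0]}, {"claw": 0.75, "linear": [0, 0, -1.5], "angular": [0, 0, 0]}, {"claw": 0.75, "linear": [0, 0, -1.5], "angular": [0, 0, 0]}, {"claw": 0.75, "linear": [0, -1.5, -1.5], "angular": [0, 0, 0]}, {"claw": 0.75, "linear": [0, -2, -1], "angular": [0, 0, 0]}, {"claw": 0.75, "linear": [0, -2, -0.5], "angular": [0, 0, 0]}]'

```text
t: 35.02
tool_pos: [0.4947, -0.2668, 0.3406]
orientation: [2.091, 2.172, 0.193]
force: [0.5, -1.0, 0.5]
opening: 0.0229
```

Emit:
drive_tool --plan '[{"claw": 0.75, "linear": [0, -2.5, 0], "angular": [0, 0, 0]}, {"claw": 0.75, "linear": [0, -2.5, 0], "angular": [0, 0, 0]}, {"claw": 0.75, "linear": [0, -2, 0], "angular": [0, 0, 0]}, {"claw": 0.75, "linear": [0, -1, 0], "angular": [0, 0, 0]}, {"claw": 0.75, "linear": [0, 0, 0], "angular": [0, 0, 0]}, {"claw": 0.75, "linear": [0, 0, 0], "angular": [0, 0, 0]}]'

```text
t: 35.78
tool_pos: [0.4169, -0.2697, 0.3257]
orientation: [2.092, 2.173, 0.194]
force: [0.6, 0.8, -0.4]
opening: 0.0237
```

```bash
python3 - <<'E'
from h import *
s=read_state(); print(s['t'],s['tool_pos'],s['force'])
p=snap('side','s22.png'); q=snap('scene','c22.png')
cv2.imwrite('pics/s22z.png',cv2.resize(p['pixels'][230:350,290:430,::-1],(700,600),interpolation=cv2.INTER_CUBIC))
cv2.imwrite('pics/c22z.png',cv2.resize(q['pixels'][210:330,200:340,::-1],(700,600),interpolation=cv2.INTER_CUBIC))
E
```

```text
35.775 [ 0.4169422  -0.26970099  0.32566032] [ 0.57755463  0.77842765 -0.38966303]
```

View pics/s22z.png

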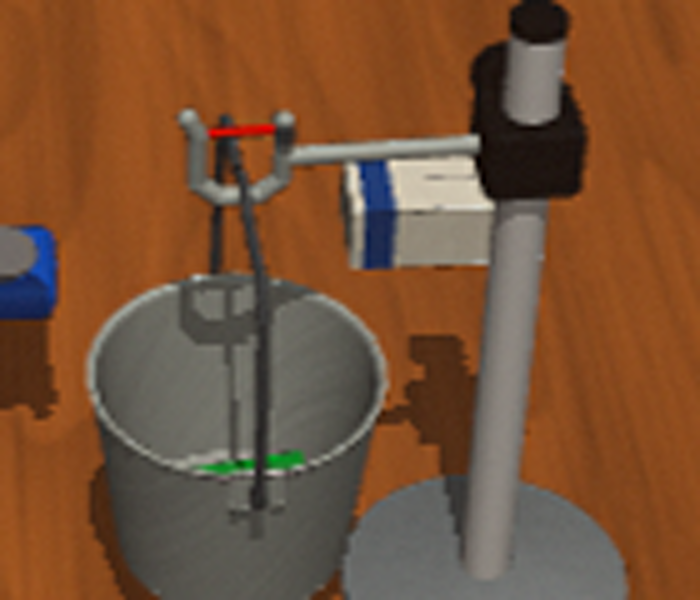

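View pics/c22z.png

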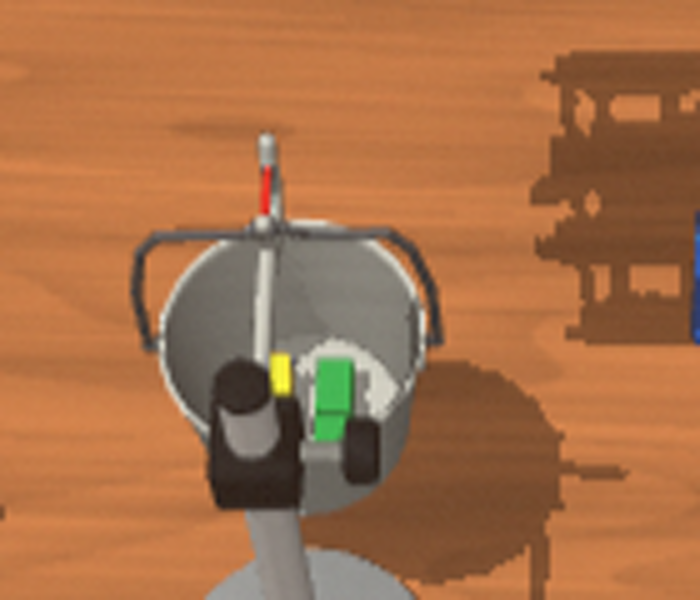

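View pics/s22.png

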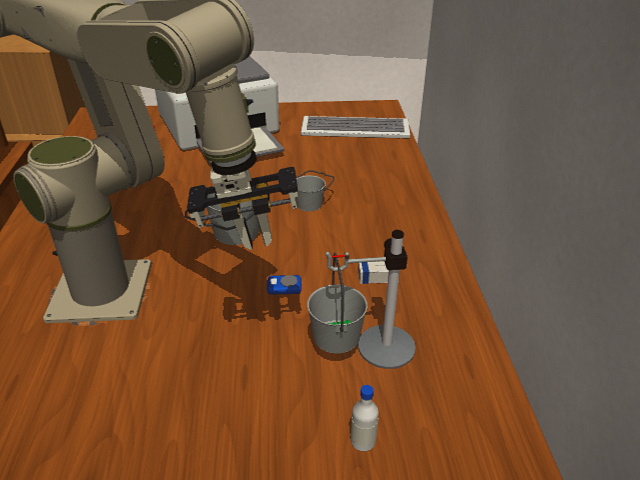

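```bash
python3 - <<'E'
from h import *
p=read_camera('side');q=read_camera('scene')
cv2.imwrite('pics/s23z.png',cv2.resize(p['pixels'][245:345,310:370,::-1],(360,600),interpolation=cv2.INTER_CUBIC))
cv2.imwrite('pics/c23z.png',cv2.resize(q['pixels'][230:305,215:300,::-1],(680,600),interpolation=cv2.INTER_CUBIC))
for h in (.2362,.2380):
  M=np.array([.5683,-.2372,h+.0025]); yaw=.0373
  f=np.array([np.cos(yaw),np.sin(yaw),0]);t=np.array([-f[1],f[0],0])
  for n,y,z in [('mid',0,0),('c+',.05,-.006),('c-',-.05,-.006),('ear+',.068,-.108),('ear-',-.068,-.108)]:
    X=M+t*y+[0,0,z]; print(h,n,'side',((proj(p,X)[0]-[310,245]+.5)*6).round(0),'scene',((proj(q,X)[0]-[215,230]+.5)*8).round(0))
E
```

```text
0.2362 mid side [168. 135.] scene [319. 207.]
0.2362 c+ side [149.  57.] scene [503. 217.]
0.2362 c- side [188. 247.] scene [138. 219.]
0.2362 ear+ side [138. 249.] scene [584. 390.]
0.2362 ear- side [187. 516.] scene [121. 392.]
0.238 mid side [169. 131.] scene [318. 203.]
0.238 c+ side [150.  53.] scene [503. 214.]
0.238 c- side [188. 243.] scene [137. 215.]
0.238 ear+ side [138. 246.] scene [584. 387.]
0.238 ear- side [187. 512.] scene [120. 389.]
```

View pics/s23z.png

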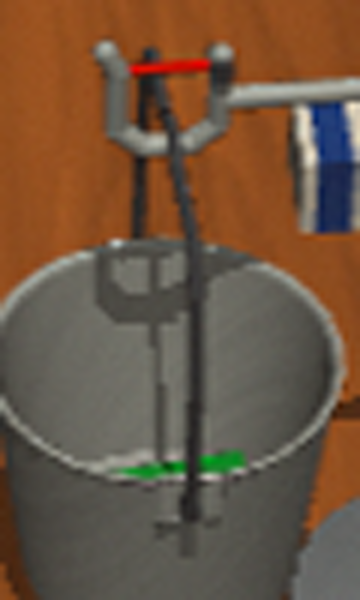

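View pics/c23z.png

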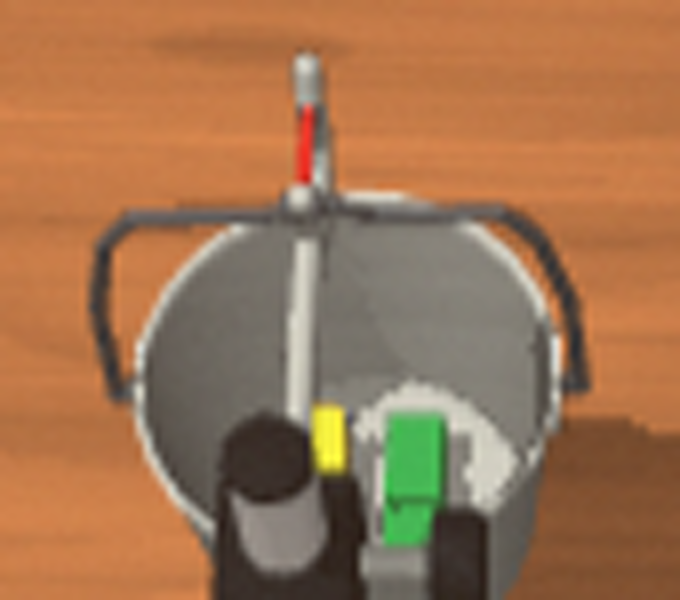

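```bash
python3 - <<'E'
from h import *
w=snap('wrist','w24.png')
for n,X in [('mid',[.5683,-.2372,.2395]),('tip',[.547,-.2384,.276])]: print(n,proj(w,X))
E
```

```text
mid [[510.91094197 200.25501108]]
tip [[516.9544668  213.25929662]]
```

View pics/w24.png

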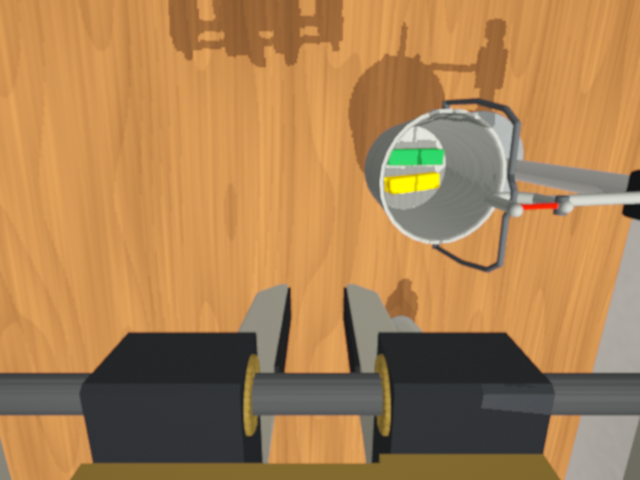

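```bash
python3 - <<'E'
from h import *
w=read_camera('wrist'); p=snap('side','s25.png'); a=cv2.imread('pics/s22.png').astype(int);b=p['pixels'][:,:,::-1].astype(int)
d=abs(a-b).max(2)[230:350,290:430]; print('changed px',(d>25).sum())
print(close_job())
E
```

```text
changed px 20
the job is handed in; nothing more can be done
None
```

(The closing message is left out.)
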